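# Number the row markers on the bench press

## Robot

A 7-joint arm with a two-finger parallel gripper is mounted at the origin on the work surface. World frame = base frame: x ahead of the robot, y to its left, z up, the work surface at z = 0. Lengths are in mm, angles in rad, forces in N, time in s.
With the tool pointing down it reaches from about 425 to 825 mm from the base axis. Payload 3.6 kg.
Tool frame: the origin (TCP) lies at the centre of the arm's flange, where the gripper is bolted on; the fingertips stand 173 mm ahead of it and the grasp point (between the pads) lies 155 mm ahead of it; z points along the fingers, y is the direction in which the jaws open and shut (so a half turn about z gives the same grasp; the last joint's range is limited). The gripper opens to 85 mm and grips with 20 to 120 N. Pads are 22 mm wide; open, the fingers measure 114 mm over their backs; the gripper's body (76 mm by 85 mm) begins 54 mm behind the grasp point. The pads swing forward as they close: fully open they stand 13 mm farther back than shut.
Start: joints at [1.143, 0.615, -0.013, 1.423, 0.008, 1.103, -0.04], TCP at [253.607, -598.464, 404.697] pointing down, gripper open.
Joint ranges: [-3.12, 3.12], [-0.3, 2.06], [-1.34, 1.32], [0.26, 2.42], [-1.36, 4.5], [0.01, 1.98], [-2.84, 2.84]. Speed limits (rad/s): [2.79, 2.79, 3.14, 3.14, 3.14, 3.14, 3.14].

## Interface

Orientations are given as a unit quaternion [x, y, z, w].
In Python, from cell import ctrl gives the robot as it stands.
- The arm moves only by the shell command python3 -m pendant 'ROWS' [FORCE]. ROWS is JSON, a list of rows, each an object of numbers: "x", "y", "z": the shift along the tool's x, y, z in cm; "ax", "ay", "az": the turn, a rotation vector about the tool's x, y, z in degrees; "hand": the finger opening in cm, from 0 to 8.54. In form: [{"x": .., "y": .., "z": .., "ax": .., "ay": .., "az": .., "hand": ..}, ...]. A call has 1 to 12 rows; each row is the pose to reach, as a shift and turn from the pose commanded when the call began, along the tool's axes at that moment; what a row does not reach only later rows make up. A row lasts 1/10 s, in which the tool goes at most 50 mm and 8.59 degrees, less where a joint would pass 70% of its speed; a pose out of reach is approached as far as the arm can. A call with a gripper value outside its range is refused whole. The fingers move at their own pace and stop on an object; FORCE is the grip in N (left out, the last holds). Time passes only in rows, so rows that repeat a pose let the fingers close. It gives the time, the measured TCP pose, the force and the opening at its end, in the units of the state.
- ctrl.get_state(): the state, without advancing time (a new reading comes with each control period).
- ctrl.capture(name): name is "scene" or "top"; returns the picture (480x640x3 uint8, red, green, blue); there is no depth.
- ctrl.camera_model(name): a dict with "camera_matrix" (3x3 intrinsics, pixels), "pose" (4x4, takes a point from camera to world coordinates). Camera axes: x right, y down, z forward; pixel columns grow to the right and rows downward; lengths in mm; the calibration is good to about 2 mm. A picture is of the moment at which its call begins. camera_model takes no time and is no camera call.
- ctrl.finish_job(): hands the job in, once; it reports no verdict.
The state is a dict: "t": time; "joint_positions": joint angles; "qvel": joint speeds; "joint_torque": joint torques, N m; "eef_pos": TCP position; "tool_rot": TCP orientation; "contact_force": force on the tool from outside, world axes, zero at the start; "moment": the same for the moment, N m; "opening": finger opening in mm.
Only numpy, scipy, OpenCV 4.12 (cv2) and the standard library are available. Lean on these libraries where they do the work, as an engineer would, in place of code of your own. Each camera call takes 0.05 s, during which the arm holds its last target.

## Task

On the key box, press the first, third and then second key, each fully down and one at a time, counting from the left as the robot sees them. Then take the wooden row markers in order of length, longest first: slide each one's square head into the numbering press up to the end stop, press the plunger right down to its stop, and lay the marker flat on the cork mat, not on top of another. When all are on the mat, press the fourth key fully down to close the batch; leave the other things on the bench where they stand.

Things in the scene. Friction and masses are not known exactly. Their poses are not given: they have to be found in the camera images.
- press: Fixed grey C-frame press. Origin at bench height under the plunger axis; +x points into it, away from its mouth. Base plate x -130..+95, y +-50 mm, top 8 mm up: markers lie on it, head to +x. Guides 50 mm apart, 18 high, x -18..+20, flaring to 66 mm at x -44. End stop face x = +20. Head arm from x -18, 56 wide, underside 56, top 88 mm up; column 115 high. Throat 32 mm (plate to raised die).
- plunger (a joint): Sprung vertical plunger: 0 = up, 0.018 (m) = on its stop (bottomed above 0.0165); about 5 N to start, 12.5 N at the stop; springs back up. Press its black round cap, 42 mm across, from above: top centre on the press's z axis, 121 mm over the bench when up, 103 when bottomed. At the stop the die just reaches the face of a marker lying on the plate.
- die_face (a point): Centre of the underside of the steel die (30 x 32 mm) at the plunger's lower end, 40.5 mm above the bench when up, 22.5 mm when bottomed.
- key1 (a joint): Key 1 (first, leftmost): 0 = up, 0.006 (m) = fully down (about 5 N), springs back; counts as pressed above 0.004 while the other keys are up.
- key2 (a joint): Key 2 (second from the left): 0 = up, 0.006 (m) = fully down (about 5 N), springs back; counts as pressed above 0.004 while the other keys are up.
- key3 (a joint): Key 3 (third from the left): 0 = up, 0.006 (m) = fully down (about 5 N), springs back; counts as pressed above 0.004 while the other keys are up.
- key4 (a joint): Key 4 (fourth, rightmost): 0 = up, 0.006 (m) = fully down (about 5 N), springs back; counts as pressed above 0.004 while the other keys are up.
- key1_top (a point): Centre of the top face of key 1, 26 mm across; moves with the key. The four keys stand 40 mm apart in a row on a fixed grey box 176 mm long, 64 wide, 34 high, which lies crosswise (within 0.2 rad of world y); left is +y.
- key2_top (a point): Centre of the top face of key 2, 26 mm across; moves with the key. The four keys stand 40 mm apart in a row on a fixed grey box 176 mm long, 64 wide, 34 high, which lies crosswise (within 0.2 rad of world y); left is +y.
- key3_top (a point): Centre of the top face of key 3, 26 mm across; moves with the key. The four keys stand 40 mm apart in a row on a fixed grey box 176 mm long, 64 wide, 34 high, which lies crosswise (within 0.2 rad of world y); left is +y.
- key4_top (a point): Centre of the top face of key 4, 26 mm across; moves with the key. The four keys stand 40 mm apart in a row on a fixed grey box 176 mm long, 64 wide, 34 high, which lies crosswise (within 0.2 rad of world y); left is +y.
- mat: Fixed cork mat 220 (x) x 290 (y) x 5 (z) mm; origin at the centre of its underside. A marker counts as laid on it when it lies flat on the cork with its middle within 90 mm (x) and 125 mm (y) of the mat's centre.
- marker_long: Longest row marker: flat dark wooden stake 210 mm long, 45 wide, 14 thick, about 82 g, square head at its +x end, last 22 mm at its -x end tapering to a point. Origin at mid length, width and thickness (+x along the stake to the head, z through the thickness). Starts flat on the bench. It may be absent; two or three markers are there.
- marker_middle: Middle-length row marker: flat dark wooden stake 180 mm long, 45 wide, 14 thick, about 70 g, square head at its +x end, last 22 mm at its -x end tapering to a point. Origin at mid length, width and thickness (+x along the stake to the head, z through the thickness). Starts flat on the bench. It may be absent; two or three markers are there.
- marker_short: Shortest row marker: flat dark wooden stake 150 mm long, 45 wide, 14 thick, about 58 g, square head at its +x end, last 22 mm at its -x end tapering to a point. Origin at mid length, width and thickness (+x along the stake to the head, z through the thickness). Starts flat on the bench. It may be absent; two or three markers are there.
- head_long (a point): Point on the centre plane of the long marker, 20 mm from the edge of its square head; must lie under the die (press x = y = 0, 15 mm above the bench) when stamped: up to 7 mm short along x and 6 mm aside in y pass. Axes as the marker's.
- head_middle (a point): Point on the centre plane of the middle marker, 20 mm from the edge of its square head; must lie under the die (press x = y = 0, 15 mm above the bench) when stamped: up to 7 mm short along x and 6 mm aside in y pass. Axes as the marker's.
- head_short (a point): Point on the centre plane of the short marker, 20 mm from the edge of its square head; must lie under the die (press x = y = 0, 15 mm above the bench) when stamped: up to 7 mm short along x and 6 mm aside in y pass. Axes as the marker's.
- spray_bottle: Bystander: green plastic spray bottle 195 mm high, 80 across, standing; origin at its underside.
- jar: Bystander: glass preserving jar with clamp lid, 124 mm high, 92 across; origin at its underside.
- bowl: Bystander: white ceramic bowl 120 across, 50 high; origin at its underside.
- dibber: Bystander: steel dibber lying on the bench, 205 mm long, 30 thick, wooden cross grip 85 mm; origin under its grip end, +x to its tip.
- feeder: Bystander: aluminium bird-feeder tube with twist cap, standing, 185 mm high, 66 across; origin at its underside.
- pot: Bystander: small open terracotta pot 78 mm high, 90 across; origin at its underside.
Not all that is in view belongs to the job. What is shaped like the marker_short but green is not meant.

How it is judged (in metres and radians):
On the way, in this order (a step that is already met when the one before it is completed fails the run):
1. the first key from the left is pressed fully down, the others up (value of joint key1 above 0.004 m and value of joint each of key2, key3, key4 below 0.002 m), for 0.1 s.
2. the third key from the left is pressed fully down, the others up (value of joint key3 above 0.004 m and value of joint each of key1, key2, key4 below 0.002 m), for 0.1 s.
3. the second key from the left is pressed fully down, the others up (value of joint key2 above 0.004 m and value of joint each of key1, key3, key4 below 0.002 m), for 0.1 s.
4. the longest marker lies with its head in the press against the stop (within 7 mm) while the plunger is at its stop (within 1.7 mm) (x of head_long in the frame of press between -0.007 and 0.004 m and y of head_long in the frame of press between -0.006 and 0.006 m and z of head_long in the frame of press between 0.012 and 0.018 m and angle between the x axis of marker_long and the x axis of press, either way round below 0.16 rad and z of die_face in the frame of head_long between -0.0092 and 0.0092 m), for 0.2 s.
5. the middle-length marker lies with its head in the press against the stop (within 7 mm) while the plunger is at its stop (within 1.7 mm) (x of head_middle in the frame of press between -0.007 and 0.004 m and y of head_middle in the frame of press between -0.006 and 0.006 m and z of head_middle in the frame of press between 0.012 and 0.018 m and angle between the x axis of marker_middle and the x axis of press, either way round below 0.16 rad and z of die_face in the frame of head_middle between -0.0092 and 0.0092 m), for 0.2 s.
6. the shortest marker lies with its head in the press against the stop (within 7 mm) while the plunger is at its stop (within 1.7 mm) (x of head_short in the frame of press between -0.007 and 0.004 m and y of head_short in the frame of press between -0.006 and 0.006 m and z of head_short in the frame of press between 0.012 and 0.018 m and angle between the x axis of marker_short and the x axis of press, either way round below 0.16 rad and z of die_face in the frame of head_short between -0.0092 and 0.0092 m), for 0.2 s.
7. with all markers flat on the mat, the fourth key is pressed fully down (x of marker_long in the frame of mat between -0.09 and 0.09 m and y of marker_long in the frame of mat between -0.125 and 0.125 m and z of marker_long in the frame of mat between 0.008 and 0.016 m and linear speed of each of marker_long, marker_middle, marker_short below 0.02 m/s and x of marker_middle in the frame of mat between -0.09 and 0.09 m and y of marker_middle in the frame of mat between -0.125 and 0.125 m and z of marker_middle in the frame of mat between 0.008 and 0.016 m and x of marker_short in the frame of mat between -0.09 and 0.09 m and y of marker_short in the frame of mat between -0.125 and 0.125 m and z of marker_short in the frame of mat between 0.008 and 0.016 m and value of joint key4 above 0.004 m and value of joint each of key1, key2, key3 below 0.002 m), for 0.1 s.
At the end, for the whole second after the job is handed in: Every marker that is there lies flat and still on the cork mat itself (its middle within 90 mm along and 125 mm across of the mat's centre, not on another marker), and the plunger and all keys are up (x of marker_long in the frame of mat between -0.09 and 0.09 m and y of marker_long in the frame of mat between -0.125 and 0.125 m and z of marker_long in the frame of mat between 0.008 and 0.016 m and linear speed of each of marker_long, marker_middle, marker_short below 0.02 m/s and x of marker_middle in the frame of mat between -0.09 and 0.09 m and y of marker_middle in the frame of mat between -0.125 and 0.125 m and z of marker_middle in the frame of mat between 0.008 and 0.016 m and x of marker_short in the frame of mat between -0.09 and 0.09 m and y of marker_short in the frame of mat between -0.125 and 0.125 m and z of marker_short in the frame of mat between 0.008 and 0.016 m and value of joint plunger below 0.003 m and value of joint each of key1, key2, key3, key4 below 0.002 m); the robot touches nothing.
It fails at once if two keys pressed at once (value of joint each of key1, key2 above 0.003 m or value of joint each of key1, key3 above 0.003 m or value of joint each of key1, key4 above 0.003 m or value of joint each of key2, key3 above 0.003 m or value of joint each of key2, key4 above 0.003 m or value of joint each of key3, key4 above 0.003 m).
It fails at once if a bystander is shifted more than 60 mm or knocked over (distance of any of spray_bottle, jar, bowl, dibber, feeder, pot from where it was at the start of the episode above 0.06 m or angle between any of spray_bottle, jar, bowl, dibber, feeder, pot's own z axis and vertical above 0.6 rad).
Of marker_long, marker_middle, marker_short only 2 to 3 are there at a start; the rules pass over those that are not, and their reading is None.
At some moment in a run one of marker_long, marker_middle, marker_short may be knocked a few centimetres aside while the robot is not near it.
Once in a run the grip may slacken for a moment while it holds something.
It also fails if it takes over 210 s, if anything falls off the work surface, if the arm or the gripper's body presses on something with over 40 N, if the wrist force passes 120 N, or if a joint passes its speed limit or range.

## Working session

There is one attempt and no reset: what is moved stays moved. The work goes in short steps, Python scripts to look and compute and a shell command to move; the robot and the scene stay as the last step left them, time stands still between calls to the robot, and variables do not carry over. Pictures are saved under pics/ and viewed, and the job is handed in when it is done.

```bash
ls; mkdir -p pics
cat > h.py <<'E'
import numpy as np, cv2
from cell import ctrl
def cap(n,f,crop=None,s=1):
    im=ctrl.capture(n)
    np.save('/tmp/%s.npy'%n,im)
    save(im,f,crop,s)
def save(im,f,crop=None,s=1):
    if crop: im=im[crop[1]:crop[3],crop[0]:crop[2]]
    im=cv2.resize(im,None,fx=s,fy=s,interpolation=cv2.INTER_CUBIC)
    cv2.imwrite('pics/'+f,im[:,:,::-1])
def px2w(n,u,v,z):
    m=ctrl.camera_model(n);K=np.array(m['camera_matrix']);P=np.array(m['pose'])
    d=P[:3,:3]@np.linalg.inv(K)@[u,v,1];o=P[:3,3]
    return o+d*(z-o[2])/d[2]
def w2px(n,p):
    m=ctrl.camera_model(n);K=np.array(m['camera_matrix']);P=np.array(m['pose'])
    c=P[:3,:3].T@(np.array(p)-P[:3,3]);q=K@c
    return q[:2]/q[2]
E
python3 - <<'E'
from h import *
cap('top','t0.png');cap('scene','s0.png')
for n in('top','scene'):print(ctrl.camera_model(n))
s=ctrl.get_state();print({k:np.round(v,3) for k,v in s.items()})
E
```

```text
pics
{'camera_matrix': array([[473.75320548,   0.        , 322.27917572],
       [  0.        , 473.75320548, 247.64980893],
       [  0.        ,   0.        ,   1.        ]]), 'pose': array([[-4.02324093e-02, -9.78035222e-01,  2.04520065e-01,
         2.82868207e+02],
       [-9.99176149e-01,  3.82887980e-02, -1.34533045e-02,
         8.95533561e+00],
       [ 5.32697817e-03, -2.04892830e-01, -9.78769918e-01,
         1.44976657e+03],
       [ 0.00000000e+00,  0.00000000e+00,  0.00000000e+00,
         1.00000000e+00]])}
{'camera_matrix': array([[536.84454127,   0.        , 321.03354163],
       [  0.        , 536.84454127, 241.26081205],
       [  0.        ,   0.        ,   1.        ]]), 'pose': array([[-3.31036636e-01,  8.12344604e-01, -4.80115601e-01,
         1.33421062e+03],
       [ 9.43584206e-01,  2.80673739e-01, -1.75701733e-01,
         3.00461236e+02],
       [-7.97451362e-03, -5.11193209e-01, -8.59428828e-01,
         1.43292604e+03],
       [ 0.00000000e+00,  0.00000000e+00,  0.00000000e+00,
         1.00000000e+00]])}
{'t': np.float64(0.1), 'joint_positions': array([ 1.144,  0.616, -0.013,  1.425,  0.008,  1.103, -0.04 ]), 'qvel': array([-0.001, -0.001,  0.001, -0.004,  0.   , -0.   ,  0.   ]), 'joint_torque': array([ 2.0000e-03, -4.7038e+01,  2.6000e-01, -1.7157e+01,  1.0000e-02,
        6.0000e-03,  0.0000e+00]), 'eef_pos': array([ 253.498, -598.221,  403.637]), 'tool_rot': array([ 0.98 ,  0.199, -0.   , -0.001]), 'contact_force': array([-0.797,  0.523, -0.898]), 'moment': array([-0.061, -0.056,  0.048]), 'opening': np.float64(85.135)}
```

View pics/t0.png

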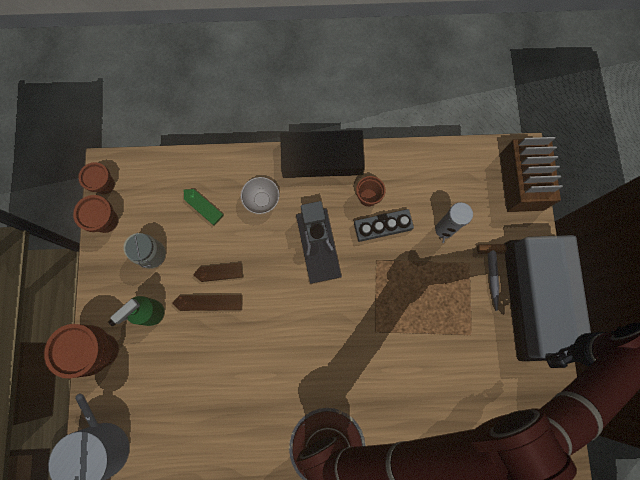

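View pics/s0.png

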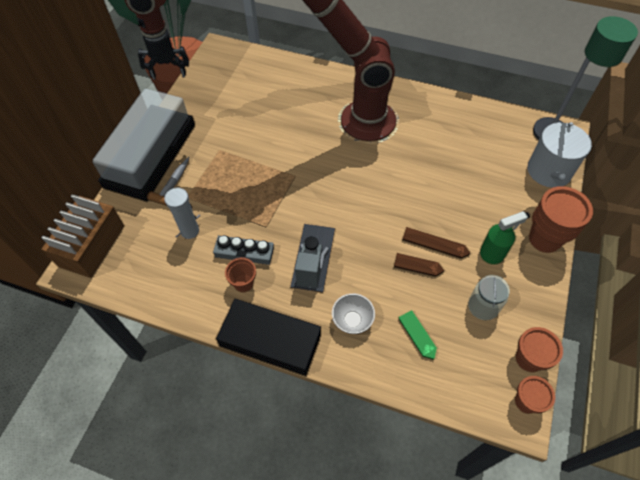

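Run:
```python
from h import *
im=np.load('/tmp/top.npy')
save(im,'t0a.png',(165,240,265,340),6)
save(im,'t0b.png',(290,180,420,290),6)
```

```text
(no output)
```

View pics/t0a.png

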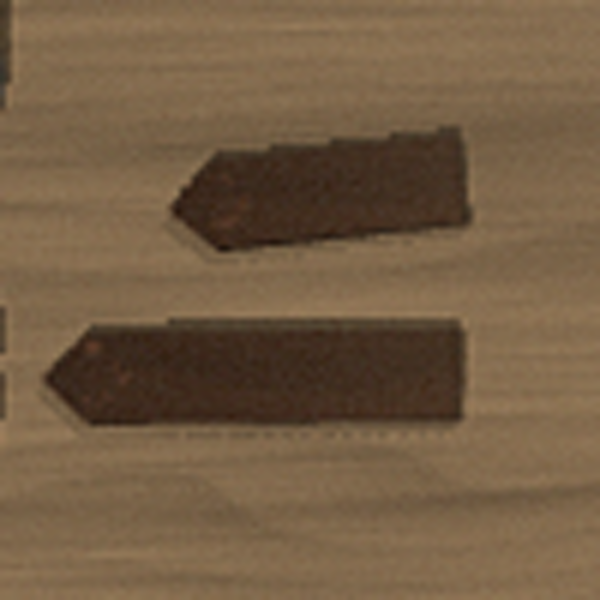

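View pics/t0b.png

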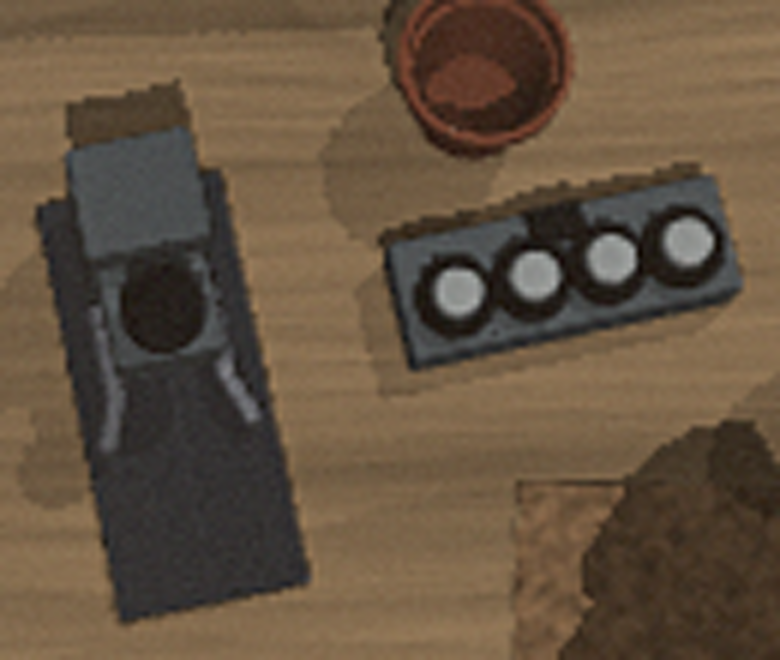

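Run:
```python
from h import *
a=lambda x,y:(165+x/6,240+y/6)
b=lambda x,y:(290+x/6,180+y/6)
f=lambda p,z:px2w('top',*p,z)[:2].round(1)
print('long head',f(a(461,320),14),f(a(461,418),14),'tip',f(a(44,378),14), 'bend',f(a(92,325),14),f(a(92,422),14))
print('short head',f(a(460,128),14),f(a(468,222),14),'tip',f(a(170,208),14))
print('plate far',f(b(37,207),8),f(b(220,172),8),'near',f(b(308,582),8),f(b(122,620),8))
print('cap',f(b(163,303),121))
for z in(40,48):print('keys',z,[f(b(*p),z) for p in((461,291),(535,275),(611,258),(688,241))])
print('mat',f((375,260),5),f((471,260),5),f((471,333),5),f((375,333),5))
for n,p in dict(feeder=(459,215),dibber=(490,280),pot=(370,188),bowl=(260,195),bottle=(140,312),jar=(145,252)).items():print(n,f(p,40))
im=np.load('/tmp/scene.npy')
save(im,'s0b.png',(200,210,340,310),5)
```

```text
long head [451.  238.7] [401.7 238.9] tip [430.1 448.2] bend [455.9 424.7] [407.1 423.6]
short head [549.6 238.6] [500.8 234.8] tip [514.  386.3]
plate far [694.1  67.2] [709.5 -29.8] near [489.9 -65.6] [474.1  30.2]
cap [611.6   3.4]
keys 40 [array([ 632.1, -149.4]), array([ 639. , -187.8]), array([ 646.5, -227.3]), array([ 653.9, -267.5])]
keys 48 [array([ 630.1, -148.5]), array([ 637. , -186.7]), array([ 644.4, -226. ]), array([ 651.8, -265.9])]
mat [ 539.3 -172.7] [ 527.6 -470.6] [ 305.2 -447.3] [ 316.8 -158.6]
feeder [ 663.9 -436.7]
dibber [ 458.6 -509.7]
pot [ 761.9 -167.1]
bowl [752.2 176.4]
bottle [404.7 534.7]
jar [585.  526.6]
```

View pics/s0b.png

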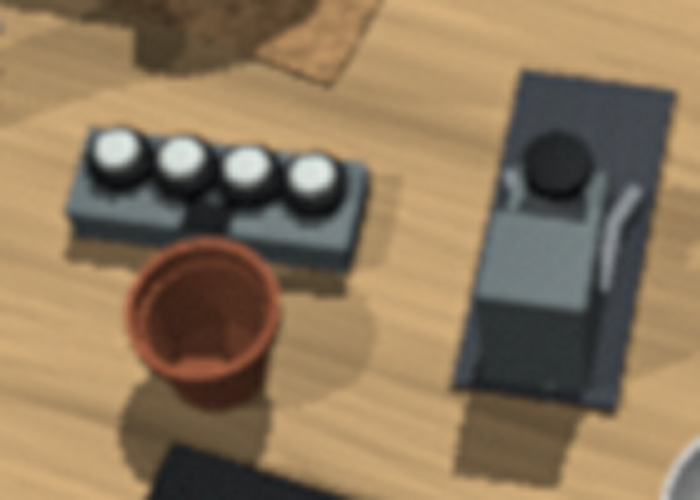

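```bash
cat >> h.py <<'E'
from scipy.spatial.transform import Rotation as R
def tri(pa,pb):
    A=[];B=[]
    for n,(u,v) in(('top',pa),('scene',pb)):
        m=ctrl.camera_model(n);K=np.array(m['camera_matrix']);P=np.array(m['pose'])
        d=P[:3,:3]@np.linalg.inv(K)@[u,v,1];d/=np.linalg.norm(d);Q=np.eye(3)-np.outer(d,d)
        A.append(Q);B.append(Q@P[:3,3])
    x=np.linalg.lstsq(np.vstack(A),np.hstack(B),rcond=None)[0]
    return x.round(1)
def go(tip,ang,L=173):
    """shift for tool-axis point L ahead to reach tip with tool x at world angle ang deg, pointing down"""
    s=ctrl.get_state();r=R.from_quat(s['tool_rot'])
    a=np.radians(ang);c,n=np.cos(a),np.sin(a)
    Rt=np.array([[c,n,0],[n,-c,0],[0,0,-1]])
    p=np.array(tip,float)+[0,0,L]
    d=r.inv().apply(p-s['eef_pos'])/10
    w=np.degrees((r.inv()*R.from_matrix(Rt)).as_rotvec())
    x=r.apply([1,0,0])
    print('t',round(s['t'],1),'tip',(s['eef_pos']+L*r.apply([0,0,1])).round(1),'angx',np.degrees(np.arctan2(x[1],x[0])).round(1),'open',round(s['opening'],1),'F',s['contact_force'].round(1),'j7',s['joint_positions'][[0,6]].round(2))
    print('ROW xyz',d.round(2),'axyz',w.round(2))
E
python3 - <<'E'
from h import *
b=lambda x,y:(290+x/6,180+y/6)
c=lambda x,y:(200+x/5,210+y/5)
print(tri(b(461,291),c(313,173)),tri(b(535,275),c(248,166)),tri(b(611,258),c(183,158)),tri(b(688,241),c(118,151)))
print('cap',tri(b(163,303),c(558,163)))
go((630.5,-149,120),100.5)
E
```

```text
[ 629.3 -146.3   48.5] [ 636.7 -185.1   47. ] [ 644.2 -224.4   46.8] [ 651.8 -264.4   45.4]
cap [612.2   5.4 116.4]
t 0.1 tip [ 253.3 -597.9  230.6] angx 23.0 open 85.1 F [-0.8  0.5 -0.9] j7 [ 1.14 -0.04]
ROW xyz [ 52.24 -26.62  11.12] axyz [ -0.12  -0.09 -77.53]
```

```bash
python3 -m pendant '[{"x":52.2,"y":-26.6,"z":3,"az":-77.5,"hand":0},{"x":52.2,"y":-26.6,"z":3,"az":-77.5,"hand":0},{"x":52.2,"y":-26.6,"z":3,"az":-77.5,"hand":0},{"x":52.2,"y":-26.6,"z":3,"az":-77.5,"hand":0},{"x":52.2,"y":-26.6,"z":3,"az":-77.5,"hand":0},{"x":52.2,"y":-26.6,"z":3,"az":-77.5,"hand":0},{"x":52.2,"y":-26.6,"z":3,"az":-77.5,"hand":0},{"x":52.2,"y":-26.6,"z":3,"az":-77.5,"hand":0},{"x":52.2,"y":-26.6,"z":3,"az":-77.5,"hand":0},{"x":52.2,"y":-26.6,"z":3,"az":-77.5,"hand":0},{"x":52.2,"y":-26.6,"z":3,"az":-77.5,"hand":0},{"x":52.2,"y":-26.6,"z":3,"az":-77.5,"hand":0}]' 40
python3 - <<'E'
from h import *
go((630.0,-148,80),100.5)
E
```

```text
t 0.1 tip [ 253.3 -597.9  230.6] angx 23.0 open 85.1 F [-0.8  0.5 -0.9] j7 [ 1.14 -0.04]
ROW xyz [ 52.24 -26.72  15.12] axyz [ -0.12  -0.09 -77.53]validation failed for argument at $[0]...
```

```bash
python3 -m pendant '[{"x":52.2,"y":-26.6,"z":3.0,"ax":0.0,"ay":0.0,"az":-77.5,"hand":0.0}]' 40;python3 -m pendant --help | head -30
```

```text
t: 0.2
eef_pos: [279.1, -565.0, 401.2]
tool_rot: [0.964, 0.267, -0.004, 0.002]
contact_force: [0.4, -0.4, -0.9]
opening: 73.2invalid input: not JSON, or not a number
```

Run:
```python
from h import *
go((630.0,-148,200),100.5)
```

```text
t 0.2 tip [ 277.9 -565.9  228.2] angx 31.0 open 73.2 F [ 0.4 -0.4 -0.9] j7 [1.1  0.02]
ROW xyz [ 51.57 -17.7    2.36] axyz [ -0.25   0.46 -69.53]
```

```bash
python3 -m pendant '[{"x":51.5,"y":-17.7,"z":2,"ax":0,"ay":0,"az":-69.5,"hand":0},{"x":51.5,"y":-17.7,"z":2,"ax":0,"ay":0,"az":-69.5,"hand":0},{"x":51.5,"y":-17.7,"z":2,"ax":0,"ay":0,"az":-69.5,"hand":0},{"x":51.5,"y":-17.7,"z":2,"ax":0,"ay":0,"az":-69.5,"hand":0},{"x":51.5,"y":-17.7,"z":2,"ax":0,"ay":0,"az":-69.5,"hand":0},{"x":51.5,"y":-17.7,"z":2,"ax":0,"ay":0,"az":-69.5,"hand":0},{"x":51.5,"y":-17.7,"z":2,"ax":0,"ay":0,"az":-69.5,"hand":0},{"x":51.5,"y":-17.7,"z":2,"ax":0,"ay":0,"az":-69.5,"hand":0},{"x":51.5,"y":-17.7,"z":2,"ax":0,"ay":0,"az":-69.5,"hand":0},{"x":51.5,"y":-17.7,"z":2,"ax":0,"ay":0,"az":-69.5,"hand":0},{"x":51.5,"y":-17.7,"z":2,"ax":0,"ay":0,"az":-69.5,"hand":0},{"x":51.5,"y":-17.7,"z":2,"ax":0,"ay":0,"az":-69.5,"hand":0}]' 40
python3 - <<'E'
from h import *
go((630.0,-147.5,70),100.5)
E
```

```text
t: 1.4
eef_pos: [634.8, -130.8, 381.4]
tool_rot: [0.631, 0.776, 0.004, -0.002]
contact_force: [-0.7, 0.8, 0.3]
opening: 0.5
t 1.4 tip [ 635.2 -129.4  208.4] angx 101.8 open 0.5 F [-0.7  0.8  0.3] j7 [0.39 0.16]
ROW xyz [-1.64 -0.86 13.82] axyz [ 0.2  -0.44  1.3 ]
```

```bash
python3 -m pendant '[{"x":-1.6,"y":-0.9,"z":6,"ax":0,"ay":0,"az":1.3,"hand":0},{"x":-1.6,"y":-0.9,"z":10,"ax":0,"ay":0,"az":1.3,"hand":0},{"x":-1.6,"y":-0.9,"z":13.0,"ax":0,"ay":0,"az":1.3,"hand":0},{"x":-1.6,"y":-0.9,"z":13.8,"ax":0,"ay":0,"az":1.3,"hand":0},{"x":-1.6,"y":-0.9,"z":13.8,"ax":0,"ay":0,"az":1.3,"hand":0},{"x":-1.6,"y":-0.9,"z":13.8,"ax":0,"ay":0,"az":1.3,"hand":0},{"x":-1.6,"y":-0.9,"z":13.8,"ax":0,"ay":0,"az":1.3,"hand":0}]'
python3 - <<'E'
from h import *
go((630.0,-147.5,50),100.5)
cap('scene','s1.png',(180,180,360,310),4)
cap('top','t1.png',(300,180,440,290),5)
E
```

```text
t: 2.1
eef_pos: [627.1, -157.2, 246.7]
tool_rot: [0.644, 0.765, 0.001, 0.002]
contact_force: [-1.1, -0.1, 0.2]
opening: 0.0
t 2.1 tip [ 628.  -157.3   73.7] angx 99.8 open 0.0 F [-1.1 -0.1  0.2] j7 [0.4 0.1]
ROW xyz [0.91 0.44 2.37] axyz [ 0.27  0.09 -0.73]
```

View pics/s1.png

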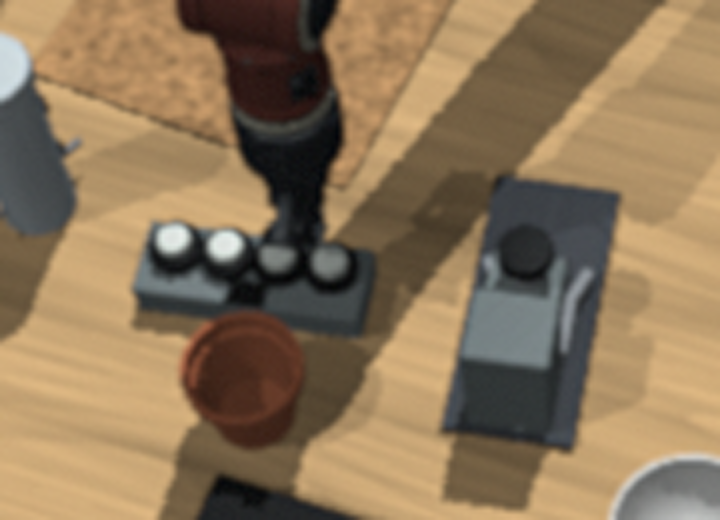

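View pics/t1.png

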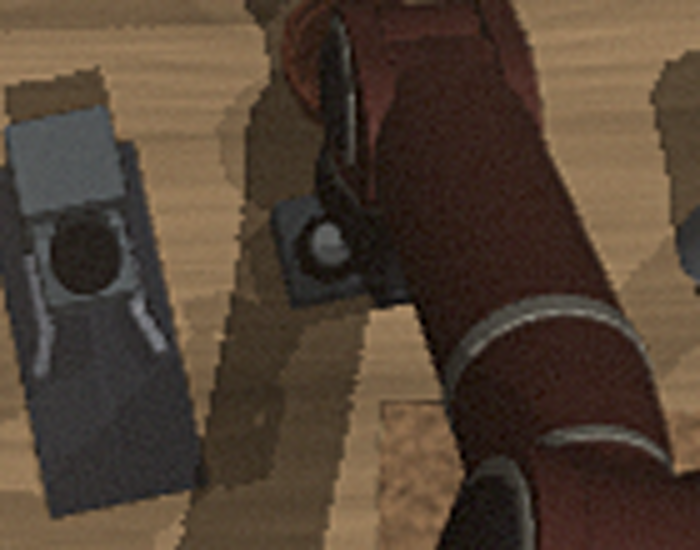

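```bash
python3 -m pendant '[{"x":0.9,"y":0.4,"z":1,"ax":0,"ay":0,"az":-0.7,"hand":0},{"x":0.9,"y":0.4,"z":1,"ax":0,"ay":0,"az":-0.7,"hand":0},{"x":0.9,"y":0.4,"z":1,"ax":0,"ay":0,"az":-0.7,"hand":0},{"x":0.9,"y":0.4,"z":1,"ax":0,"ay":0,"az":-0.7,"hand":0}]'
python3 - <<'E'
from h import *
go((630.0,-147.5,50),100.5)
E
```

```text
t: 2.6
eef_pos: [628.6, -147.7, 234.1]
tool_rot: [0.64, 0.769, -0.0, -0.0]
contact_force: [-0.3, -0.1, 0.4]
opening: 0.0
t 2.6 tip [ 628.6 -147.7   61.1] angx 100.5 open 0.0 F [-0.3 -0.1  0.4] j7 [0.38 0.09]
ROW xyz [-0.01  0.14  1.11] axyz [-0.01  0.   -0.03]
```

```bash
python3 -m pendant '[{"x":0,"y":0.1,"z":0.6,"ax":0,"ay":0,"az":0,"hand":0},{"x":0,"y":0.1,"z":1.1,"ax":0,"ay":0,"az":0,"hand":0},{"x":0,"y":0.1,"z":1.3,"ax":0,"ay":0,"az":0,"hand":0},{"x":0,"y":0.1,"z":1.4,"ax":0,"ay":0,"az":0,"hand":0},{"x":0,"y":0.1,"z":1.5,"ax":0,"ay":0,"az":0,"hand":0},{"x":0,"y":0.1,"z":1.5,"ax":0,"ay":0,"az":0,"hand":0}]'
python3 - <<'E'
from h import *
go((630.0,-147.5,50),100.5)
E
```

```text
t: 3.2
eef_pos: [630.0, -147.7, 223.3]
tool_rot: [0.64, 0.768, -0.0, 0.001]
contact_force: [-6.3, -0.5, 20.6]
opening: 0.2
t 3.2 tip [ 630.3 -148.    50.3] angx 100.4 open 0.2 F [-6.3 -0.5 20.6] j7 [0.38 0.09]
ROW xyz [0.02 0.01 0.03] axyz [ 0.1   0.12 -0.08]
```

Run:
```python
from h import *
cap('scene','s2.png',(215,220,285,270),10)
cap('top','t2.png',(330,200,400,250),10)
go((630.0,-147.5,50),100.5)
```

```text
t 3.3 tip [ 630.3 -148.    50.3] angx 100.4 open -0.1 F [-5.8 -0.1 21.1] j7 [0.38 0.09]
ROW xyz [0.02 0.01 0.03] axyz [ 0.1   0.12 -0.07]
```

View pics/s2.png

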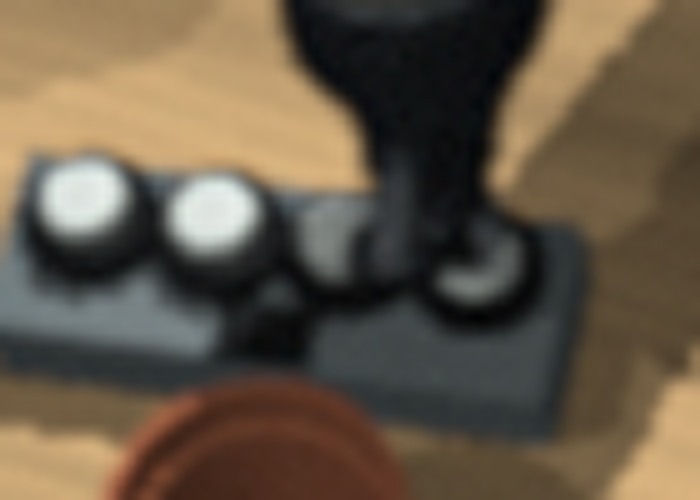

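View pics/t2.png

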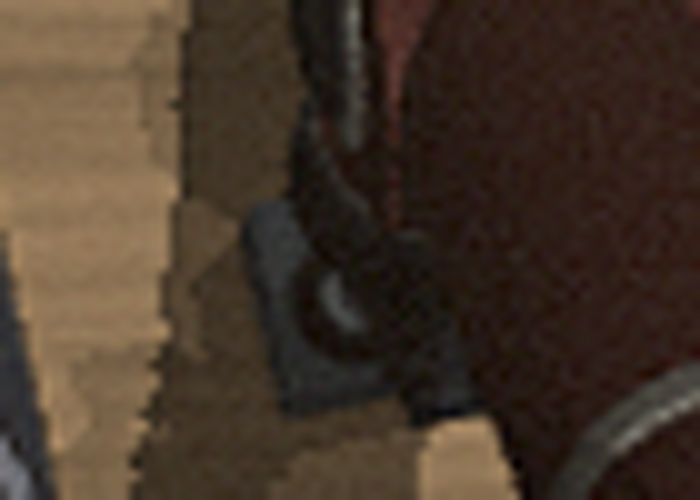

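Run:
```python
from h import *
for p in [(630,-148,50),(630,-137,50),(630,-159,50),(645,-148,50),(645,-137,50),(645,-159,50),(615,-148,50)]:
  print(p,(w2px('scene',p)-[215,220])*10,(w2px('top',p)-[330,200])*10)
im=np.load('/tmp/scene.npy');im=np.clip(im.astype(float)*2.2,0,255).astype(np.uint8);save(im,'s2b.png',(230,220,280,255),15)
```

```text
(630, -148, 50) [461.72553455 242.7350593 ] [367.28874831 283.75225293]
(630, -137, 50) [495.75404768 253.10793806] [331.2500533  285.11524896]
(630, -159, 50) [427.77885457 232.38712567] [403.320053  282.3895364]
(645, -148, 50) [442.3488163  283.80091422] [364.36896363 236.10349097]
(645, -137, 50) [476.50739011 294.27031144] [328.40642468 237.45871925]
(645, -159, 50) [408.27275814 273.35680753] [400.32414353 234.74854002]
(615, -148, 50) [480.92918606 202.03599165] [370.22097293 331.60402589]
```

View pics/s2b.png

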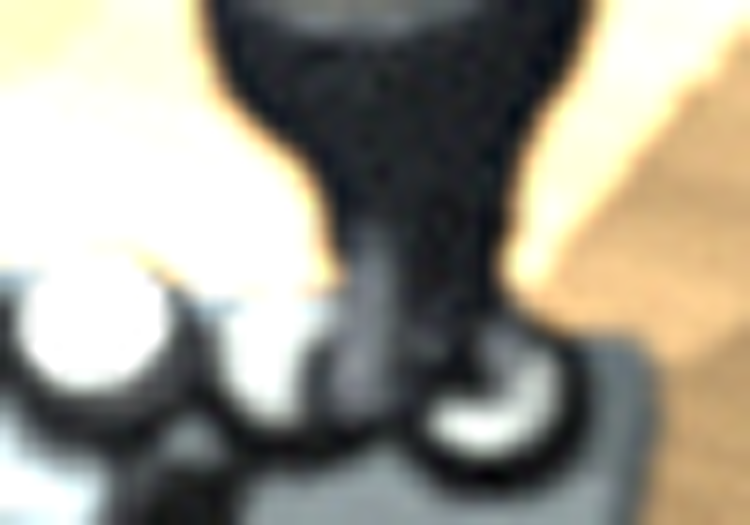

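```bash
python3 -m pendant '[{"x":0,"y":0,"z":-2,"ax":0,"ay":0,"az":0,"hand":0},{"x":0,"y":0,"z":-5,"ax":0,"ay":0,"az":0,"hand":0},{"x":0,"y":0,"z":-5,"ax":0,"ay":0,"az":0,"hand":0},{"x":0,"y":0,"z":-5,"ax":0,"ay":0,"az":0,"hand":0}]'
python3 - <<'E'
from h import *
cap('scene','s3.png',(210,190,310,265),8)
im=ctrl.capture('top');im=np.clip(im.astype(float)*2.2,0,255).astype(np.uint8);save(im,'t3.png',(330,190,410,250),10)
go((630.0,-147.5,50),100.5)
s=ctrl.get_state();t=s['eef_pos']-[0,0,173]
for d in [(0,0,0),(0,11,0),(0,-11,0),(15,0,0),(-15,0,0)]:print(d,(w2px('scene',t+d)-[210,190])*8,(w2px('top',t+d)-[330,190])*10)
E
```

```text
t: 3.7
eef_pos: [629.5, -147.7, 269.3]
tool_rot: [0.64, 0.769, 0.0, 0.0]
contact_force: [-0.1, -0.5, -0.1]
opening: -0.2
t 3.8 tip [ 628.5 -147.7   94.8] angx 100.5 open -0.1 F [ 0.3  0.3 -0.1] j7 [0.39 0.11]
ROW xyz [-0.    0.12  4.48] axyz [-0.15 -0.04 -0.05]
(0, 0, 0) [398.49757122 369.9154232 ] [381.26468309 350.20434371]
(0, 11, 0) [426.36788745 378.33585048] [344.09307919 351.6066939 ]
(0, -11, 0) [370.69590192 361.51573614] [418.42842447 348.80229014]
(15, 0, 0) [382.56833462 403.27175624] [378.22262588 301.13258331]
(-15, 0, 0) [414.28109866 336.86420983] [384.32011003 399.49177266]
```

View pics/s3.png

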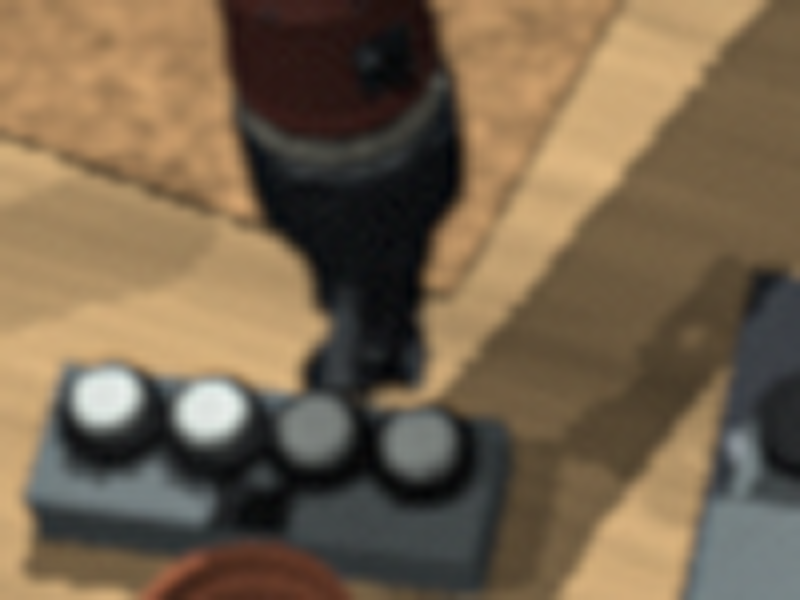

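View pics/t3.png

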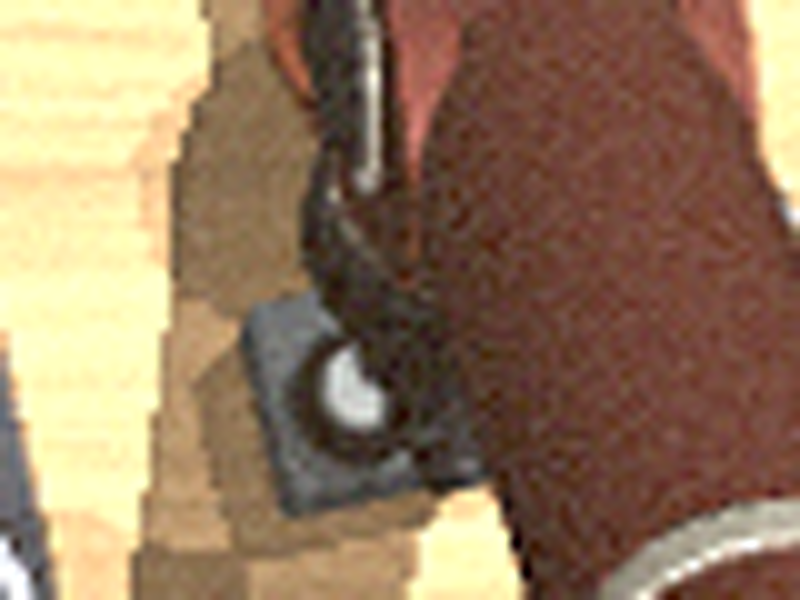

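Run:
```python
from h import *
a=cv2.imread('pics/s2.png');b=cv2.imread('pics/s3.png')
a=cv2.resize(a,(70,50),interpolation=cv2.INTER_AREA)[:,:,1];b=cv2.resize(b,(100,75),interpolation=cv2.INTER_AREA)[:,:,1]
# a origin (215,220), b (210,190)
print('pressed');print(a[18:36,36:56])
print('up');print(b[48:66,41:61])
```

```text
pressed
[[118  76  56  55  50  34  19  15  13  16  14  17  55 107 126 110  93  91
   92  92]
 [ 94  68  55  57  53  34  20  16  18  18  14  14  37  75  97  96  94  92
   93  93]
 [ 96  73  59  57  51  35  22  21  22  15  14  15  28  52  73  85  92  95
   95  94]
 [ 91  70  61  58  52  38  28  24  21  18  20  27  34  37  44  57  73  83
   85  86]
 [ 69  57  58  60  51  36  33  32  26  18  22  40  48  44  35  32  37  50
   61  66]
 [ 43  49  62  61  50  35  30  33  27  13  22  42  57  57  54  45  24  26
   44  54]
 [ 34  51  65  61  46  30  22  20  15  10  17  36  55  67  76  66  33  20
   38  51]
 [ 34  51  59  56  44  30  21  16  16  16  18  33  54  78  90  74  37  18
   32  49]
 [ 32  44  53  51  43  30  22  23  39  45  45  52  70  87  93  74  35  16
   30  48]
 [ 26  33  39  38  31  20  18  36  71  89  93  93  98 100  90  65  29  14
   30  49]
 [ 17  17  19  17  19  17  17  41  83 109 120 121 114  98  74  42  16  14
   34  50]
 [ 13  10  12  22  31  26  18  24  49  75  94  99  87  65  41  20  10  20
   40  52]
 [ 16  23  33  46  55  46  28  15  15  28  42  45  38  24  16  10  15  3
[... 1272 characters left out ...]
  27  14
   31  48]
 [ 30  18  10   9  14  10  20  48  78  98 107 106  94  82  65  38  16  15
   34  50]
 [ 12  10  14  22  30  26  16  20  40  59  75  78  66  50  37  18  11  21
   42  54]
 [ 16  23  34  46  54  47  29  14  15  25  34  36  30  22  16   9  18  33
   52  60]
 [ 40  48  57  66  70  64  47  31  17  13  10  10   8  10  12  17  31  49
   63  65]
 [ 63  68  71  72  73  71  64  51  33  21  18  18  18  23  28  37  52  64
   70  65]
 [ 72  74  72  72  72  74  72  65  54  46  44  43  44  47  54  61  68  72
   70  62]
 [ 73  73  71  71  72  73  74  71  69  68  67  68  68  70  71  73  73  72
   68  57]
 [ 73  72  72  70  71  72  72  71  72  73  74  74  73  73  73  74  73  73
   68  55]]
```

```bash
python3 -m pendant '[{"x":0,"y":0.1,"z":2,"ax":0,"ay":0,"az":0,"hand":0},{"x":0,"y":0.1,"z":3.3,"ax":0,"ay":0,"az":0,"hand":0},{"x":0,"y":0.1,"z":3.3,"ax":0,"ay":0,"az":0,"hand":0},{"x":0,"y":0.1,"z":3.3,"ax":0,"ay":0,"az":0,"hand":0}]' | egrep 'eef|force'
for i in 1 2 3 4 5 6 7 8; do python3 -m pendant '[{"x":0,"y":0,"z":0.2,"ax":0,"ay":0,"az":0,"hand":0}]' | egrep 'eef|force' ; done
```

```text
eef_pos: [630.3, -147.3, 235.2]
contact_force: [1.2, 0.3, 0.1]
eef_pos: [631.0, -147.3, 234.8]
contact_force: [0.8, -0.2, 0.0]
eef_pos: [630.8, -147.4, 232.8]
contact_force: [0.9, -0.3, -0.2]
eef_pos: [630.7, -147.4, 230.6]
contact_force: [-0.9, -0.2, 0.2]
eef_pos: [630.6, -147.4, 228.5]
contact_force: [-0.2, -0.0, 2.1]
eef_pos: [630.7, -147.4, 226.6]
contact_force: [-0.8, -0.1, 3.0]
eef_pos: [630.6, -147.4, 224.6]
contact_force: [-0.8, 0.2, 3.9]
eef_pos: [630.8, -147.3, 223.4]
contact_force: [-5.0, -0.0, 16.2]
eef_pos: [630.8, -147.3, 223.2]
contact_force: [-6.8, 0.4, 25.1]
```

```bash
python3 -m pendant '[{"x":0,"y":0,"z":-2,"ax":0,"ay":0,"az":0,"hand":0},{"x":0,"y":0,"z":-3.5,"ax":0,"ay":0,"az":0,"hand":0},{"x":-4,"y":0,"z":-3.5,"ax":0,"ay":0,"az":0,"hand":0},{"x":-8,"y":0,"z":-3.5,"ax":0,"ay":0,"az":0,"hand":0},{"x":-8,"y":0,"z":-3.5,"ax":0,"ay":0,"az":0,"hand":0},{"x":-8,"y":0,"z":-3.5,"ax":0,"ay":0,"az":0,"hand":0},{"x":-8,"y":0,"z":-3.5,"ax":0,"ay":0,"az":0,"hand":0}]' | egrep 'eef|force'
python3 - <<'E'
from h import *
go((644.5,-226.5,50),100.5,179)
E
```

```text
eef_pos: [645.1, -224.7, 254.9]
contact_force: [-0.1, 0.3, 0.3]
t 5.7 tip [ 645.  -224.3   75.9] angx 100.5 open 0.1 F [-0.1  0.3  0.3] j7 [0.49 0.23]
ROW xyz [-0.18 -0.09  2.59] axyz [-0.01 -0.12  0.04]
```

```bash
python3 -m pendant '[{"x":-0.1,"y":0,"z":1.5,"ax":0,"ay":0,"az":0,"hand":0},{"x":-0.1,"y":0,"z":2.2,"ax":0,"ay":0,"az":0,"hand":0},{"x":-0.1,"y":0,"z":2.5,"ax":0,"ay":0,"az":0,"hand":0},{"x":-0.1,"y":0,"z":2.8,"ax":0,"ay":0,"az":0,"hand":0},{"x":-0.1,"y":0,"z":3.0,"ax":0,"ay":0,"az":0,"hand":0}]' | egrep 'eef|force'
for i in 1 2 3 ; do python3 -m pendant '[{"x":0,"y":0,"z":0.2,"ax":0,"ay":0,"az":0,"hand":0}]' | egrep 'eef|force' ; done
```

```text
eef_pos: [645.1, -226.3, 225.2]
contact_force: [-2.0, 1.7, 3.2]
eef_pos: [645.1, -226.4, 223.6]
contact_force: [-2.7, 1.2, 5.4]
eef_pos: [645.2, -226.4, 223.3]
contact_force: [-8.3, 2.7, 18.8]
eef_pos: [645.3, -226.3, 223.2]
contact_force: [-9.5, 3.6, 26.3]
```

```bash
python3 -m pendant '[{"x":0,"y":0,"z":-2,"ax":0,"ay":0,"az":0,"hand":0},{"x":0,"y":0,"z":-3.5,"ax":0,"ay":0,"az":0,"hand":0},{"x":4,"y":0,"z":-3.5,"ax":0,"ay":0,"az":0,"hand":0},{"x":4,"y":0,"z":-3.5,"ax":0,"ay":0,"az":0,"hand":0},{"x":4,"y":0,"z":-2.5,"ax":0,"ay":0,"az":0,"hand":0},{"x":4,"y":0,"z":-1.5,"ax":0,"ay":0,"az":0,"hand":0},{"x":4,"y":0,"z":-1,"ax":0,"ay":0,"az":0,"hand":0}]' | egrep 'eef|force'
for i in 1 2 3 4 ; do python3 -m pendant '[{"x":0,"y":0,"z":0.3,"ax":0,"ay":0,"az":0,"hand":0}]' | egrep 'eef|force' ; done
```

```text
eef_pos: [637.4, -189.1, 227.1]
contact_force: [-1.1, -0.9, 3.2]
eef_pos: [637.5, -189.1, 225.0]
contact_force: [-2.2, -0.8, 4.1]
eef_pos: [637.5, -189.0, 223.3]
contact_force: [-6.0, -1.0, 19.7]
eef_pos: [637.6, -188.8, 223.1]
contact_force: [-10.2, -0.7, 28.4]
eef_pos: [637.6, -188.7, 222.8]
contact_force: [-13.9, 0.3, 41.1]
```

```bash
python3 -m pendant '[{"x":0,"y":0,"z":-5,"ax":0,"ay":0,"az":0,"hand":0},{"x":0,"y":0,"z":-10,"ax":0,"ay":0,"az":0,"hand":0},{"x":0,"y":0,"z":-15,"ax":0,"ay":0,"az":0,"hand":4},{"x":0,"y":0,"z":-17,"ax":0,"ay":0,"az":0,"hand":8.5}]' | egrep 'eef|force'
python3 - <<'E'
from h import *
go((428,338,200),88.5,179)
E
```

```text
eef_pos: [639.1, -187.7, 393.4]
contact_force: [-0.0, 1.0, -0.1]
t 8.0 tip [ 641.1 -188.   214.4] angx 100.4 open 28.2 F [-0.   1.  -0.1] j7 [0.46 0.22]
ROW xyz [ 55.53 -11.26   1.12] axyz [ 0.62  0.14 11.93]
```

```bash
python3 -m pendant '[{"x":10,"y":-2,"z":0,"ax":0,"ay":0,"az":4,"hand":8.5},{"x":55.5,"y":-11.3,"z":0,"ax":0,"ay":0,"az":11.9,"hand":8.5},{"x":55.5,"y":-11.3,"z":0,"ax":0,"ay":0,"az":11.9,"hand":8.5},{"x":55.5,"y":-11.3,"z":0,"ax":0,"ay":0,"az":11.9,"hand":8.5},{"x":55.5,"y":-11.3,"z":0,"ax":0,"ay":0,"az":11.9,"hand":8.5},{"x":55.5,"y":-11.3,"z":0,"ax":0,"ay":0,"az":11.9,"hand":8.5},{"x":55.5,"y":-11.3,"z":0,"ax":0,"ay":0,"az":11.9,"hand":8.5},{"x":55.5,"y":-11.3,"z":0,"ax":0,"ay":0,"az":11.9,"hand":8.5},{"x":55.5,"y":-11.3,"z":0,"ax":0,"ay":0,"az":11.9,"hand":8.5},{"x":55.5,"y":-11.3,"z":0,"ax":0,"ay":0,"az":11.9,"hand":8.5},{"x":55.5,"y":-11.3,"z":0,"ax":0,"ay":0,"az":11.9,"hand":8.5},{"x":55.5,"y":-11.3,"z":0,"ax":0,"ay":0,"az":11.9,"hand":8.5}]' | egrep 'eef|force'
python3 - <<'E'
from h import *
go((428,338,60),88.5,165)
cap('scene','s4.png');cap('top','t4.png')
E
```

```text
eef_pos: [422.4, 343.5, 387.6]
contact_force: [0.5, 1.0, 0.3]
t 9.2 tip [422.2 344.5 222.6] angx 89.1 open 84.7 F [0.5 1.  0.3] j7 [-0.46 -0.96]
ROW xyz [-0.64  0.59 16.26] axyz [-0.08 -0.34  0.6 ]
```

View pics/s4.png

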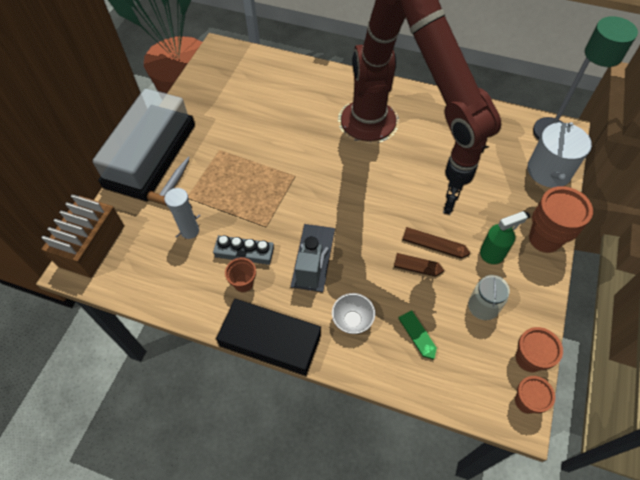

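View pics/t4.png

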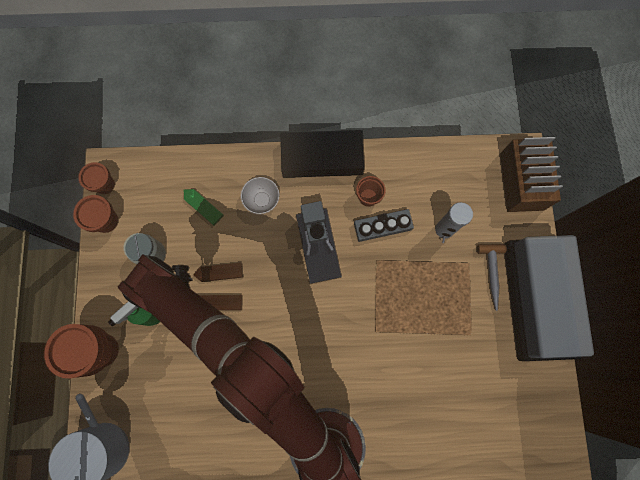

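```bash
python3 -m pendant '[{"x":-0.6,"y":0.6,"z":5,"ax":0,"ay":0,"az":0.6,"hand":8.5},{"x":-0.6,"y":0.6,"z":10,"ax":0,"ay":0,"az":0.6,"hand":8.5},{"x":-0.6,"y":0.6,"z":14,"ax":0,"ay":0,"az":0.6,"hand":8.5},{"x":-0.6,"y":0.6,"z":16,"ax":0,"ay":0,"az":0.6,"hand":8.5},{"x":-0.6,"y":0.6,"z":16.2,"ax":0,"ay":0,"az":0.6,"hand":8.5},{"x":-0.6,"y":0.6,"z":16.2,"ax":0,"ay":0,"az":0.6,"hand":8.5}]' | egrep 'eef|force'
python3 - <<'E'
from h import *
go((428,338,13),88.5,165)
cap('scene','s5.png',(380,150,500,290),5)
E
```

```text
eef_pos: [433.0, 330.4, 225.2]
contact_force: [0.9, 1.0, 0.3]
t 9.9 tip [433.  330.3  60.2] angx 87.8 open 84.9 F [0.9 1.  0.3] j7 [-0.51 -1.06]
ROW xyz [ 0.75 -0.53  4.72] axyz [ 0.02  0.03 -0.66]
```

View pics/s5.png

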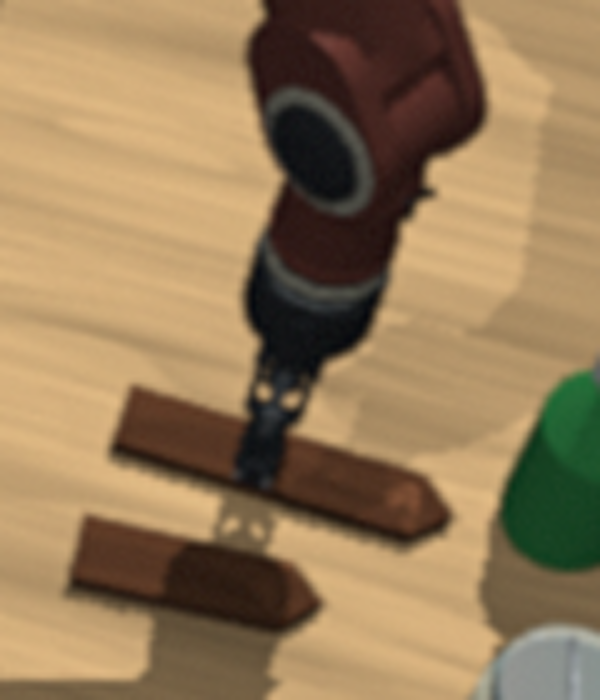

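```bash
python3 -m pendant '[{"x":0.7,"y":-0.5,"z":0.5,"ax":0,"ay":0,"az":-0.7,"hand":8.5},{"x":0.7,"y":-0.5,"z":2,"ax":0,"ay":0,"az":-0.7,"hand":8.5},{"x":0.7,"y":-0.5,"z":3.5,"ax":0,"ay":0,"az":-0.7,"hand":8.5},{"x":0.7,"y":-0.5,"z":4.4,"ax":0,"ay":0,"az":-0.7,"hand":8.5},{"x":0.7,"y":-0.5,"z":4.4,"ax":0,"ay":0,"az":-0.7,"hand":8.5},{"x":0.7,"y":-0.5,"z":4.4,"ax":0,"ay":0,"az":-0.7,"hand":8.5}]' | egrep 'eef|force'
python3 - <<'E'
from h import *
go((428,338,13),88.5,165)
E
```

```text
eef_pos: [427.3, 339.0, 181.8]
contact_force: [-1.1, -0.3, -0.3]
t 10.6 tip [427.4 339.2  16.8] angx 88.7 open 85.0 F [-1.1 -0.3 -0.3] j7 [-0.55 -1.09]
ROW xyz [-0.1   0.08  0.38] axyz [ 0.05 -0.06  0.18]
```

Close with moderate grip.

```bash
python3 -m pendant '[{"x":0,"y":0,"z":0.3,"ax":0,"ay":0,"az":0,"hand":8.5},{"x":0,"y":0,"z":0.3,"ax":0,"ay":0,"az":0,"hand":4},{"x":0,"y":0,"z":0.3,"ax":0,"ay":0,"az":0,"hand":4},{"x":0,"y":0,"z":0.3,"ax":0,"ay":0,"az":0,"hand":3.5},{"x":0,"y":0,"z":0.3,"ax":0,"ay":0,"az":0,"hand":3},{"x":0,"y":0,"z":0.3,"ax":0,"ay":0,"az":0,"hand":3},{"x":0,"y":0,"z":0.3,"ax":0,"ay":0,"az":0,"hand":3}]' 60
python3 - <<'E'
from h import *
go((428,338,13),88.5,165)
cap('scene','s6.png',(380,150,500,290),5)
E
```

```text
t: 11.25
eef_pos: [427.4, 338.8, 178.9]
tool_rot: [0.715, 0.699, 0.001, 0.0]
contact_force: [-0.5, -1.5, 5.7]
opening: 42.9
t 11.2 tip [427.6 338.9  13.9] angx 88.7 open 42.9 F [-0.5 -1.5  5.7] j7 [-0.55 -1.09]
ROW xyz [-0.08  0.06  0.09] axyz [ 0.06 -0.05  0.15]
```

View pics/s6.png

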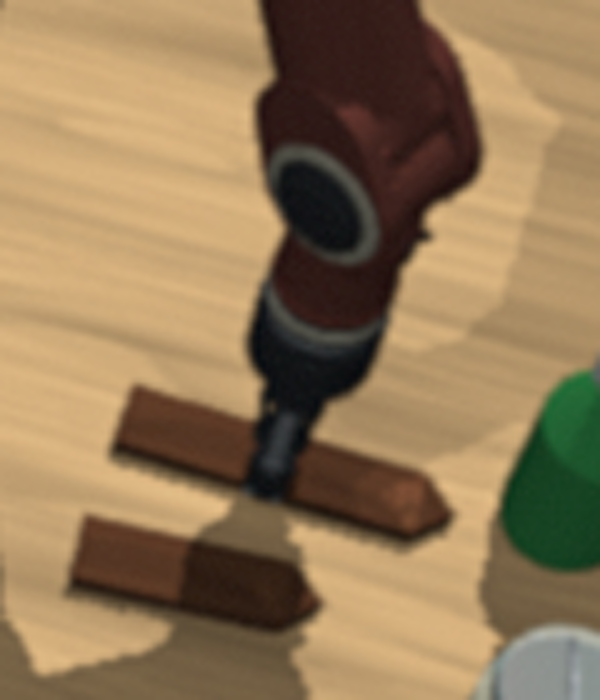

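```bash
python3 -m pendant '[{"x":0,"y":0,"z":-2,"ax":0,"ay":0,"az":0,"hand":3},{"x":0,"y":0,"z":-4,"ax":0,"ay":0,"az":0,"hand":3},{"x":0,"y":0,"z":-6,"ax":0,"ay":0,"az":0,"hand":3},{"x":0,"y":0,"z":-8,"ax":0,"ay":0,"az":0,"hand":3},{"x":0,"y":0,"z":-8,"ax":0,"ay":0,"az":0,"hand":3}]' 60
python3 - <<'E'
from h import *
go((438,-25,100),189.4,165)
E
```

```text
t: 11.8
eef_pos: [427.7, 339.1, 260.2]
tool_rot: [0.715, 0.699, 0.002, 0.0]
contact_force: [0.8, 0.0, -1.8]
opening: 43.1
t 11.8 tip [428.3 339.7  95.2] angx 88.7 open 43.1 F [ 0.8  0.  -1.8] j7 [-0.51 -1.04]
ROW xyz [-36.38   1.89  -0.6 ] axyz [ 3.2000e-01  3.0000e-02 -1.0075e+02]
```

```bash
python3 -m pendant '[{"x":-2,"y":0.1,"z":0,"ax":0,"ay":0,"az":-6,"hand":3},{"x":-5,"y":0.3,"z":0,"ax":0,"ay":0,"az":-14,"hand":3},{"x":-8,"y":0.4,"z":0,"ax":0,"ay":0,"az":-22,"hand":3},{"x":-11,"y":0.6,"z":0,"ax":0,"ay":0,"az":-30,"hand":3},{"x":-14,"y":0.7,"z":0,"ax":0,"ay":0,"az":-38,"hand":3},{"x":-17,"y":0.9,"z":0,"ax":0,"ay":0,"az":-46,"hand":3},{"x":-20,"y":1,"z":0,"ax":0,"ay":0,"az":-54,"hand":3},{"x":-23,"y":1.2,"z":0,"ax":0,"ay":0,"az":-62,"hand":3},{"x":-26,"y":1.3,"z":0,"ax":0,"ay":0,"az":-70,"hand":3},{"x":-29,"y":1.5,"z":0,"ax":0,"ay":0,"az":-78,"hand":3},{"x":-32,"y":1.7,"z":0,"ax":0,"ay":0,"az":-86,"hand":3},{"x":-34,"y":1.8,"z":0,"ax":0,"ay":0,"az":-94,"hand":3}]' 60
python3 - <<'E'
from h import *
go((438,-25,100),189.4,165)
E
```

```text
t: 13.0
eef_pos: [436.7, -4.3, 256.9]
tool_rot: [-0.025, 1.0, -0.0, -0.001]
contact_force: [0.6, 0.1, -0.7]
opening: 42.7
t 13.0 tip [436.3  -4.4  91.9] angx -177.2 open 42.7 F [ 0.6  0.1 -0.7] j7 [0.5  0.73]
ROW xyz [-0.02 -2.08 -0.81] axyz [-0.02 -0.16 -6.56]
```

```bash
python3 -m pendant '[{"x":0,"y":-1,"z":0,"ax":0,"ay":0,"az":-3,"hand":3},{"x":0,"y":-1.7,"z":0,"ax":0,"ay":0,"az":-6,"hand":3},{"x":0,"y":-1.7,"z":0,"ax":0,"ay":0,"az":-6,"hand":3},{"x":0,"y":-1.7,"z":0,"ax":0,"ay":0,"az":-6,"hand":3}]' 60
python3 - <<'E'
from h import *
go((438,-25,100),189.4,165)
cap('scene','s7.png',(250,150,390,300),5);cap('top','t7.png',(260,170,400,310),5)
E
```

```text
t: 13.4
eef_pos: [437.7, -18.6, 257.6]
tool_rot: [-0.075, 0.997, 0.001, -0.001]
contact_force: [-0.2, 0.1, 0.5]
opening: 42.7
t 13.4 tip [437.5 -18.4  92.6] angx -171.4 open 42.7 F [-0.2  0.1  0.5] j7 [0.55 0.84]
ROW xyz [ 0.07 -0.63 -0.74] axyz [ 0.07 -0.06 -0.81]
```

View pics/s7.png

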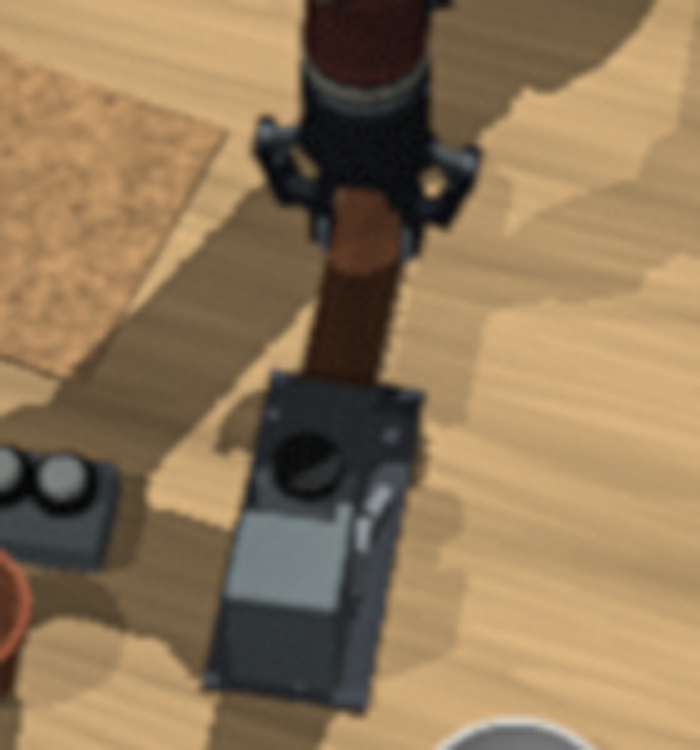

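View pics/t7.png

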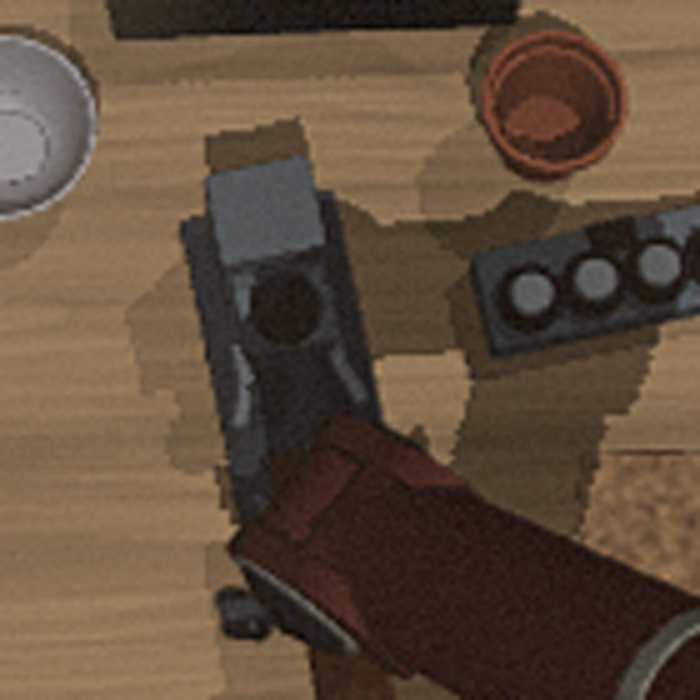

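Run:
```python
from h import *
c=lambda x,y:(250+x/5,150+y/5)
for p in((275,373),(422,392),(207,685),(365,706)):print(px2w('scene',*c(*p),8).round(1))
d=lambda x,y:(260+x/5,170+y/5)
print('cap',tri(d(285,307),c(309,463)), px2w('scene',*c(309,463),121).round(1), px2w('top',*d(285,307),121).round(1))
# head arm column top corners at 115 : top view
for p in((207,180),(305,157),(325,245),(222,268)):print(px2w('top',*d(*p),115).round(1))
for p in((252,515),(352,522),(335,612),(222,603)):print('s',px2w('scene',*c(*p),115).round(1))
```

```text
[497.1 -58.7   8. ]
[480.3  33.2   8. ]
[714.3 -21.4   8. ]
[696.8  70.9   8. ]
cap [610.3   5.6 113.5] [614.    8.9 121. ] [609.   4. 121.]
[688.8  46.8 115. ]
[700.7 -11.2 115. ]
[646.7 -20.8 115. ]
[635.2  39.7 115. ]
s [653.3 -11.2 115. ]
s [639.2  43.6 115. ]
s [696.   53.6 115. ]
s [711.2  -7.4 115. ]
```

Run:
```python
from h import *
s=ctrl.get_state();e=s['eef_pos'];a=np.radians(8.6);u=np.array([np.cos(a),np.sin(a),0]);v=np.array([-u[1],u[0],0])
for f in(0,22.5,-22.5):
  p=np.array([e[0],e[1],e[2]-165])+100.4*u+f*v
  print(f,p.round(1),(w2px('scene',p)-[250,150])*5,(w2px('top',p)-[260,170])*5)
im=np.load('/tmp/scene.npy');im=np.clip(im.astype(float)*1.8,0,255).astype(np.uint8);save(im,'s7b.png',(295,185,345,235),12)
```

```text
0 [537.2  -3.1  92.9] [335.12188908 375.67854812] [302.03846626 437.75766647]
22.5 [533.8  19.2  92.9] [372.52130206 381.50654842] [264.08661814 444.90775216]
-22.5 [540.5 -25.3  92.9] [297.83037352 369.86736163] [339.93605019 430.61780409]
```

View pics/s7b.png

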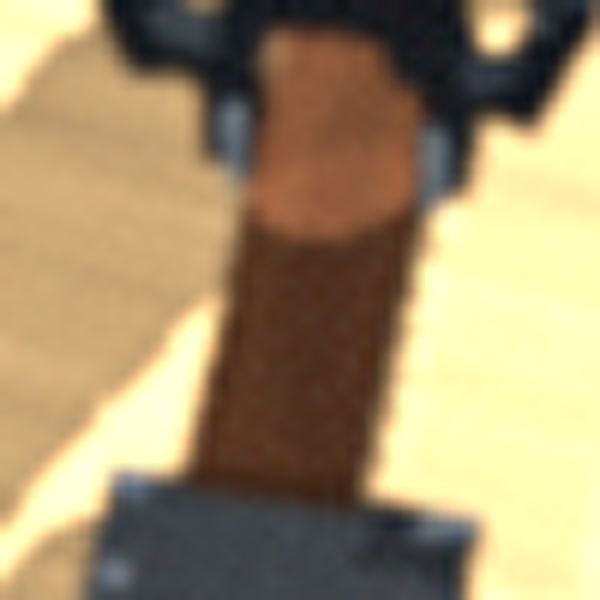

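Run:
```python
from h import *
go((439,-23.2,30),189.6,165)
```

```text
t 13.5 tip [437.8 -18.   92.9] angx -171.3 open 43.3 F [ 0.3  0.5 -1.1] j7 [0.55 0.84]
ROW xyz [-0.04 -0.53  6.29] axyz [ 0.04 -0.02 -0.91]
```

```bash
python3 -m pendant '[{"x":0,"y":-0.5,"z":2,"ax":0,"ay":0,"az":-0.9,"hand":3},{"x":0,"y":-0.5,"z":4,"ax":0,"ay":0,"az":-0.9,"hand":3},{"x":0,"y":-0.5,"z":6,"ax":0,"ay":0,"az":-0.9,"hand":3},{"x":0,"y":-0.5,"z":6.2,"ax":0,"ay":0,"az":-0.9,"hand":3},{"x":0,"y":-0.5,"z":6.2,"ax":0,"ay":0,"az":-0.9,"hand":3}]' 60
python3 - <<'E'
from h import *
go((439,-23.2,24),189.6,165)
cap('scene','s8.png',(290,180,350,230),12);cap('top','t8.png',(290,200,350,270),10)
E
```

```text
t: 14.0
eef_pos: [438.8, -22.9, 196.2]
tool_rot: [-0.084, 0.996, 0.0, -0.0]
contact_force: [-0.5, 1.1, -0.7]
opening: 42.8
t 14.0 tip [438.7 -22.9  31.2] angx -170.4 open 42.8 F [-0.5  1.1 -0.7] j7 [0.46 0.71]
ROW xyz [-0.02 -0.03  0.72] axyz [ 0.03 -0.03  0.03]
```

View pics/s8.png

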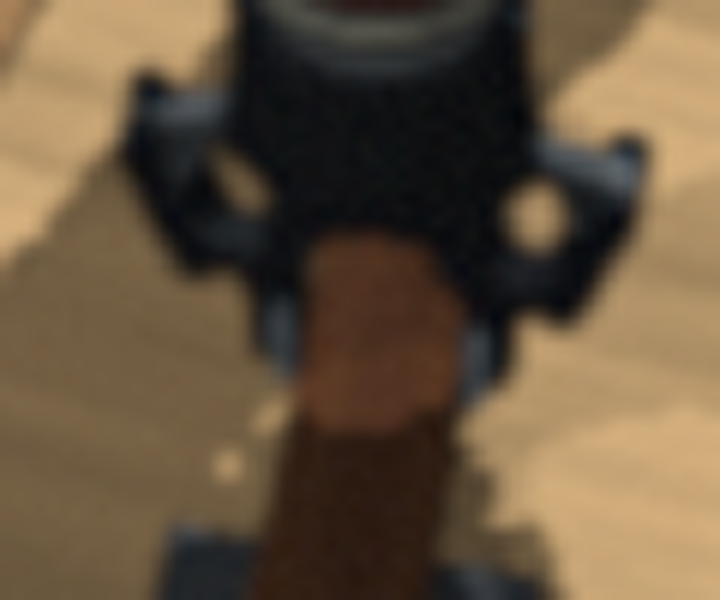

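View pics/t8.png

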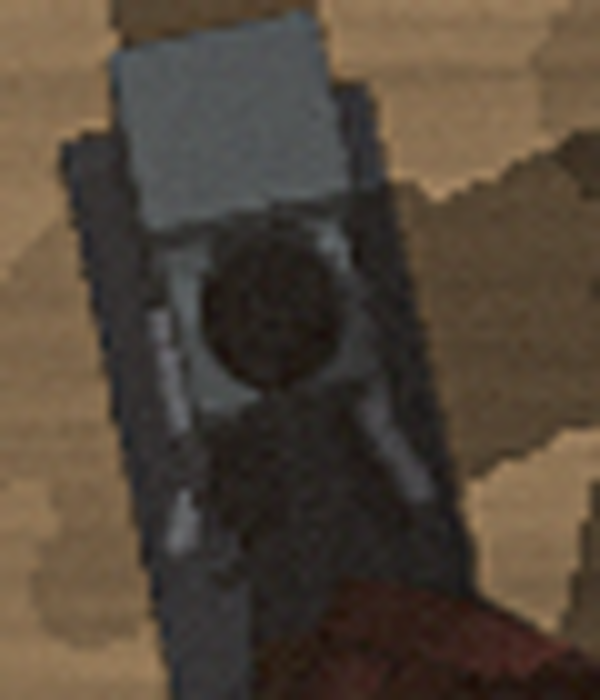

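View lower.

Run:
```python
from h import *
im=np.load('/tmp/scene.npy');im=np.clip(im.astype(float)*1.8,0,255).astype(np.uint8);save(im,'s8b.png',(290,205,345,260),12)
im=np.load('/tmp/top.npy');im=np.clip(im.astype(float)*3,0,255).astype(np.uint8);save(im,'t8b.png',(290,215,350,270),12)
```

```text
(no output)
```

View pics/s8b.png

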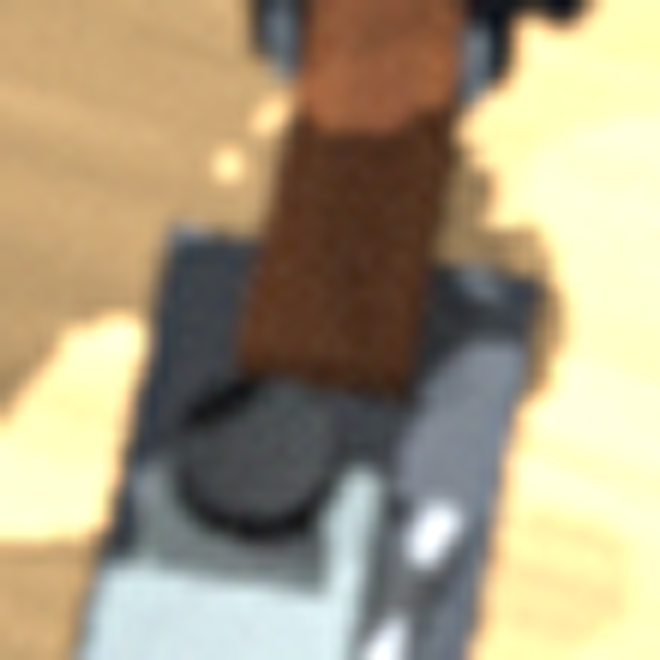

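View pics/t8b.png

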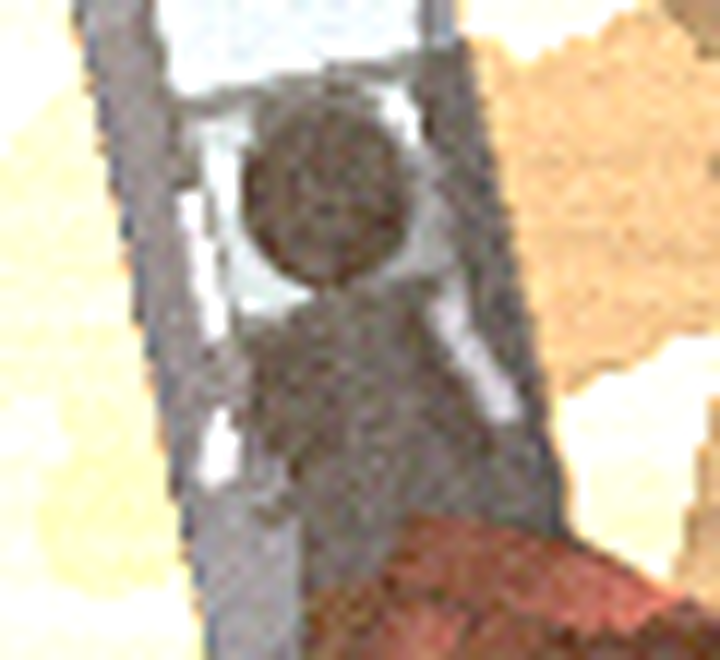

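```bash
python3 -m pendant '[{"x":0,"y":0,"z":0.6,"ax":0,"ay":0,"az":0,"hand":3},{"x":-2,"y":0,"z":0.7,"ax":0,"ay":0,"az":0,"hand":3},{"x":-3,"y":0,"z":0.7,"ax":0,"ay":0,"az":0,"hand":3},{"x":-4,"y":0,"z":0.7,"ax":0,"ay":0,"az":0,"hand":3},{"x":-4,"y":0,"z":0.7,"ax":0,"ay":0,"az":0,"hand":3}]' 60
python3 -m pendant '[{"x":-1,"y":0,"z":0,"ax":0,"ay":0,"az":0,"hand":3},{"x":-2,"y":0,"z":0,"ax":0,"ay":0,"az":0,"hand":3}]' | egrep 'eef|force'
python3 - <<'E'
from h import *
go((439+80*.986,-23.2+80*.167,23),189.6,165)
E
```

```text
t: 14.6
eef_pos: [479.5, -16.8, 189.4]
tool_rot: [-0.083, 0.997, 0.0, 0.001]
contact_force: [-0.1, 0.1, -0.4]
opening: 42.9
eef_pos: [498.1, -13.7, 189.2]
contact_force: [0.5, 0.2, 0.1]
t 14.8 tip [498.  -13.8  24.2] angx -170.4 open 42.8 F [0.5 0.2 0.1] j7 [0.45 0.8 ]
ROW xyz [-2.01  0.05  0.12] axyz [-0.01 -0.04 -0.02]
```

```bash
for i in 1 2 3 4; do python3 -m pendant '[{"x":-0.5,"y":0,"z":0,"ax":0,"ay":0,"az":0,"hand":3}]' | egrep 'eef|force'; done
for i in 1 2 3 4 5 6; do python3 -m pendant '[{"x":-0.3,"y":0,"z":0,"ax":0,"ay":0,"az":0,"hand":3}]' | egrep 'eef|force'; done
```

```text
eef_pos: [504.0, -12.6, 189.3]
contact_force: [0.2, -0.4, -1.3]
eef_pos: [508.3, -11.9, 189.1]
contact_force: [0.0, 0.2, -1.3]
eef_pos: [513.0, -11.1, 189.1]
contact_force: [-0.3, -0.2, -1.3]
eef_pos: [517.9, -10.3, 189.1]
contact_force: [-0.7, 0.5, -1.0]
eef_pos: [521.1, -9.8, 189.2]
contact_force: [0.2, 0.1, -1.1]
eef_pos: [523.7, -9.3, 189.1]
contact_force: [-0.2, 0.4, -0.7]
eef_pos: [526.7, -8.8, 189.1]
contact_force: [-0.4, 0.3, -1.0]
eef_pos: [529.6, -8.4, 189.2]
contact_force: [0.6, -0.5, -0.7]
eef_pos: [532.6, -7.9, 189.2]
contact_force: [0.8, 0.4, -1.5]
eef_pos: [535.6, -7.4, 189.2]
contact_force: [-0.3, -0.4, -1.9]
```

```bash
for i in 1 2 3 ; do python3 -m pendant '[{"x":-0.3,"y":0,"z":0,"ax":0,"ay":0,"az":0,"hand":3}]' | egrep 'eef|force'; done
python3 - <<'E'
from h import *
cap('scene','s9.png');im=np.load('/tmp/scene.npy');im=np.clip(im.astype(float)*1.8,0,255).astype(np.uint8);save(im,'s9.png',(280,205,345,260),12)
E
```

```text
eef_pos: [537.4, -7.0, 188.8]
contact_force: [-6.0, -0.6, 0.3]
eef_pos: [538.4, -6.8, 188.2]
contact_force: [-10.0, -1.7, 2.4]
eef_pos: [539.5, -6.5, 187.7]
contact_force: [-15.8, -3.1, 8.7]
```

View pics/s9.png

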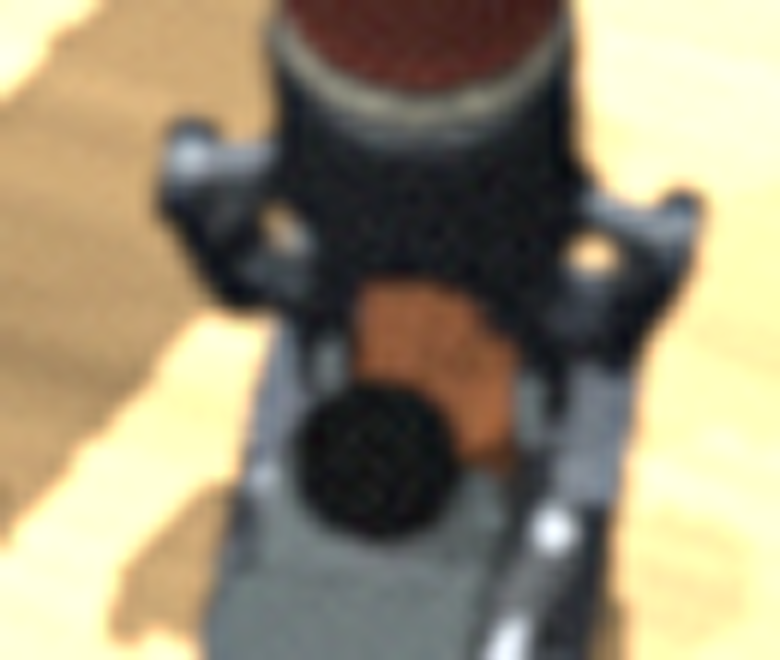

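```bash
python3 -m pendant '[{"x":0.2,"y":0,"z":0,"ax":0,"ay":0,"az":0,"hand":3},{"x":0.3,"y":0,"z":0,"ax":0,"ay":0,"az":0,"hand":4.6},{"x":0.3,"y":0,"z":0,"ax":0,"ay":0,"az":0,"hand":5.5},{"x":0.3,"y":0,"z":0,"ax":0,"ay":0,"az":0,"hand":7},{"x":0.3,"y":0,"z":0,"ax":0,"ay":0,"az":0,"hand":8.5},{"x":0.3,"y":0,"z":0,"ax":0,"ay":0,"az":0,"hand":8.5}]'
python3 -m pendant '[{"x":0.3,"y":0,"z":-1,"ax":0,"ay":0,"az":0,"hand":8.5},{"x":0.3,"y":0,"z":-3,"ax":0,"ay":0,"az":0,"hand":8.5},{"x":0.3,"y":0,"z":-6,"ax":0,"ay":0,"az":0,"hand":8.5},{"x":0.3,"y":0,"z":-10,"ax":0,"ay":0,"az":0,"hand":8.5},{"x":0.3,"y":0,"z":-14,"ax":0,"ay":0,"az":0,"hand":4},{"x":0.3,"y":0,"z":-16,"ax":0,"ay":0,"az":0,"hand":0},{"x":0.3,"y":0,"z":-16,"ax":0,"ay":0,"az":0,"hand":0}]'
python3 - <<'E'
from h import *
go((613,6,140),189.6,179)
cap('scene','s10.png');im=np.load('/tmp/scene.npy');im=np.clip(im.astype(float)*1.8,0,255).astype(np.uint8);save(im,'s10.png',(280,195,345,260),12)
cap('top','t10.png',(280,190,360,300),7)
E
```

```text
t: 16.75
eef_pos: [541.7, -6.3, 189.3]
tool_rot: [-0.083, 0.997, 0.0, 0.0]
contact_force: [-0.6, 0.5, -0.6]
opening: 85.0
t: 17.45
eef_pos: [538.8, -6.0, 353.1]
tool_rot: [-0.083, 0.997, -0.0, 0.004]
contact_force: [0.5, -0.1, 0.0]
opening: 43.6
t 17.4 tip [540.2  -5.9 174.1] angx -170.4 open 43.6 F [ 0.5 -0.1  0. ] j7 [0.56 1.08]
ROW xyz [-7.49 -0.05  3.46] axyz [-0.04  0.42 -0.03]
```

View pics/s10.png

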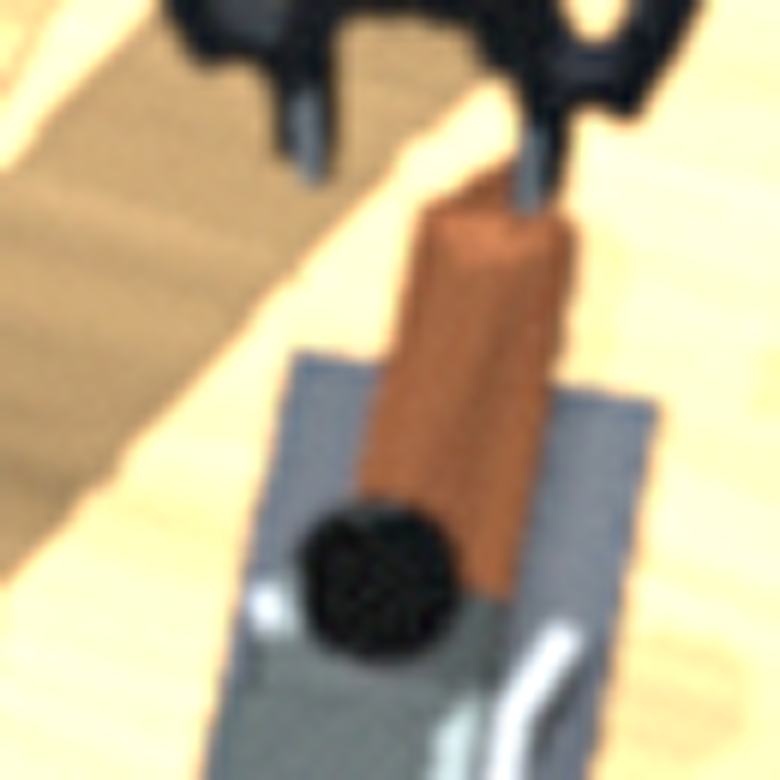

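View pics/t10.png

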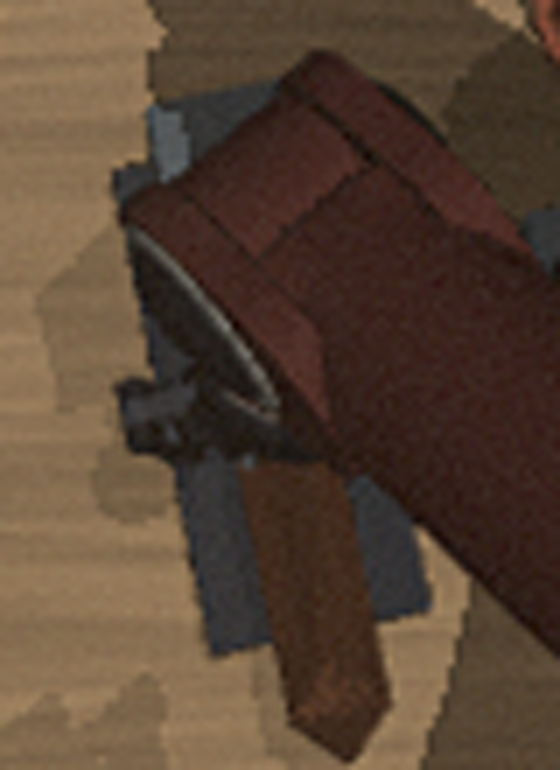

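```bash
python3 -m pendant '[{"x":-3,"y":0,"z":0,"ax":0,"ay":0,"az":0,"hand":0},{"x":-6,"y":0,"z":0,"ax":0,"ay":0,"az":0,"hand":0},{"x":-7.5,"y":0,"z":0.5,"ax":0,"ay":0,"az":0,"hand":0},{"x":-7.5,"y":0,"z":2,"ax":0,"ay":0,"az":0,"hand":0},{"x":-7.5,"y":0,"z":3.4,"ax":0,"ay":0,"az":0,"hand":0},{"x":-7.5,"y":0,"z":3.4,"ax":0,"ay":0,"az":0,"hand":0}]' 40
python3 - <<'E'
from h import *
print(px2w('top',330,298.6,22))
go((613,6,121),189.6,179)
cap('scene','s11.png');im=np.load('/tmp/scene.npy');im=np.clip(im.astype(float)*1.8,0,255).astype(np.uint8);save(im,'s11.png',(280,195,345,260),12)
E
```

```text
t: 18.15
eef_pos: [610.4, 4.7, 311.2]
tool_rot: [-0.084, 0.996, -0.001, -0.004]
contact_force: [-0.3, -0.8, -0.3]
opening: 0.2
[423.66014499 -27.59666973  22.        ]
t 18.1 tip [608.9   4.3 132.2] angx -170.4 open 0.2 F [-0.3 -0.8 -0.3] j7 [0.45 1.08]
ROW xyz [-0.29  0.09  1.12] axyz [-0.03 -0.49  0.01]
```

View pics/s11.png

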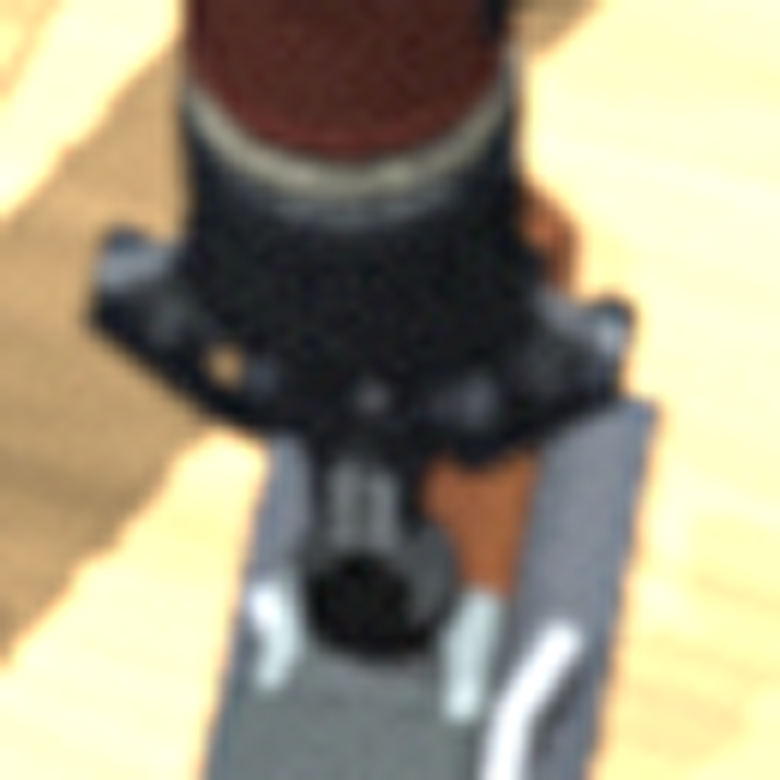

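```bash
python3 -m pendant '[{"x":-0.3,"y":0,"z":0.5,"ax":0,"ay":0,"az":0,"hand":0},{"x":-0.3,"y":0,"z":1,"ax":0,"ay":0,"az":0,"hand":0}]' 40 | egrep 'eef|force'
for i in 1 2 3 4 5 ; do python3 -m pendant '[{"x":0,"y":0,"z":0.3,"ax":0,"ay":0,"az":0,"hand":0}]' | egrep 'eef|force'; done
```

```text
eef_pos: [615.5, 6.1, 305.6]
contact_force: [0.0, 0.5, 0.5]
eef_pos: [615.2, 5.9, 302.0]
contact_force: [-0.4, -0.3, 0.1]
eef_pos: [615.2, 6.0, 299.1]
contact_force: [0.4, -0.2, -0.1]
eef_pos: [615.3, 6.0, 296.1]
contact_force: [-0.2, -0.0, -0.4]
eef_pos: [615.3, 6.1, 293.4]
contact_force: [-2.3, 0.8, 4.4]
eef_pos: [615.3, 6.2, 290.8]
contact_force: [-1.5, -1.9, 6.2]
```

```bash
for i in 1 2 3 4 5 6; do python3 -m pendant '[{"x":0,"y":0,"z":0.3,"ax":0,"ay":0,"az":0,"hand":0}]' | egrep 'eef|force'; done
```

```text
eef_pos: [615.3, 6.2, 288.1]
contact_force: [-1.9, -1.3, 7.1]
eef_pos: [615.3, 6.2, 285.3]
contact_force: [-2.7, -1.2, 7.5]
eef_pos: [615.3, 6.2, 282.5]
contact_force: [-2.6, -1.5, 8.4]
eef_pos: [615.3, 6.3, 279.8]
contact_force: [-3.2, -1.4, 10.3]
eef_pos: [615.3, 6.3, 277.0]
contact_force: [-3.7, -1.0, 10.0]
eef_pos: [615.3, 6.6, 276.3]
contact_force: [-9.8, -3.9, 33.5]
```

```bash
python3 -m pendant '[{"x":0,"y":0,"z":0,"ax":0,"ay":0,"az":0,"hand":0},{"x":0,"y":0,"z":0,"ax":0,"ay":0,"az":0,"hand":0},{"x":0,"y":0,"z":0,"ax":0,"ay":0,"az":0,"hand":0},{"x":0,"y":0,"z":0,"ax":0,"ay":0,"az":0,"hand":0}]' | egrep 'eef|force'
python3 - <<'E'
from h import *
cap('scene','s12.png');im=np.load('/tmp/scene.npy');im=np.clip(im.astype(float)*1.8,0,255).astype(np.uint8);save(im,'s12.png',(280,195,345,260),12)
E
```

```text
eef_pos: [615.2, 6.6, 276.5]
contact_force: [-6.8, -3.1, 21.0]
```

View pics/s12.png

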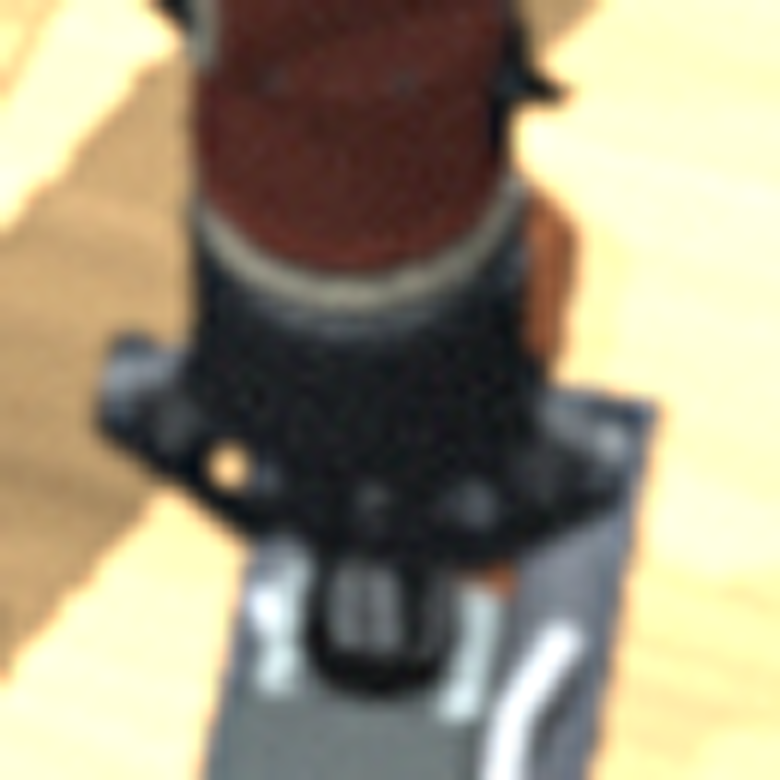

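```bash
python3 -m pendant '[{"x":0,"y":0,"z":-2,"ax":0,"ay":0,"az":0,"hand":0},{"x":0,"y":0,"z":-5,"ax":0,"ay":0,"az":0,"hand":0},{"x":0,"y":0,"z":-7.5,"ax":0,"ay":0,"az":0,"hand":4},{"x":4,"y":0,"z":-7.5,"ax":0,"ay":0,"az":0,"hand":8.5},{"x":8,"y":0,"z":-7.5,"ax":0,"ay":0,"az":0,"hand":8.5},{"x":8,"y":0,"z":-7.5,"ax":0,"ay":0,"az":0,"hand":8.5},{"x":8,"y":0,"z":-7.5,"ax":0,"ay":0,"az":0,"hand":8.5},{"x":8,"y":0,"z":-7.5,"ax":0,"ay":0,"az":0,"hand":8.5}]' | egrep 'eef|force|open'
python3 - <<'E'
from h import *
go((538,-6.5,22),189.6,165)
im=ctrl.capture('scene');im=np.clip(im.astype(float)*1.8,0,255).astype(np.uint8);save(im,'s13.png',(280,170,345,260),8)
E
```

```text
eef_pos: [537.5, -7.3, 347.5]
contact_force: [-0.6, 0.6, 0.7]
opening: 84.5
t 20.8 tip [537.8  -7.1 182.5] angx -170.5 open 84.5 F [-0.6  0.6  0.7] j7 [0.56 1.07]
ROW xyz [-0.03  0.06 16.05] axyz [ 0.03  0.12 -0.09]
```

View pics/s13.png

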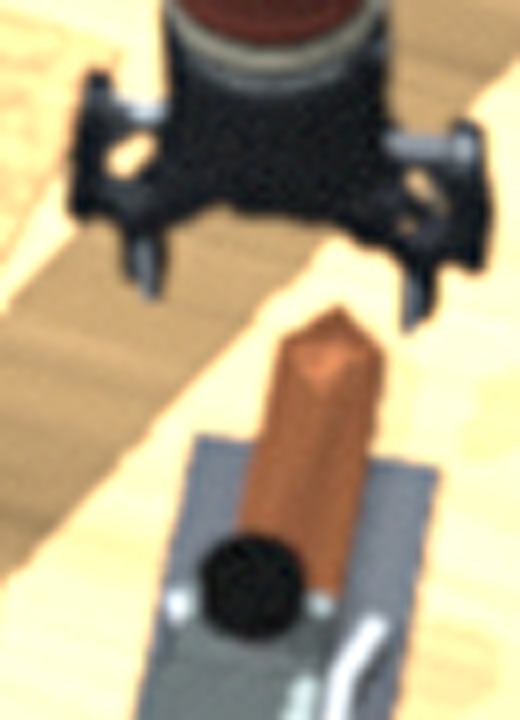

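```bash
python3 -m pendant '[{"x":0,"y":0,"z":5,"ax":0,"ay":0,"az":0,"hand":8.5},{"x":0,"y":0,"z":10,"ax":0,"ay":0,"az":0,"hand":8.5},{"x":0,"y":0,"z":14,"ax":0,"ay":0,"az":0,"hand":8.5},{"x":0,"y":0,"z":15.5,"ax":0,"ay":0,"az":0,"hand":8.5},{"x":0,"y":0,"z":15.9,"ax":0,"ay":0,"az":0,"hand":8.5},{"x":0,"y":0,"z":15.9,"ax":0,"ay":0,"az":0,"hand":6},{"x":0,"y":0,"z":15.9,"ax":0,"ay":0,"az":0,"hand":4},{"x":0,"y":0,"z":15.9,"ax":0,"ay":0,"az":0,"hand":3},{"x":0,"y":0,"z":15.9,"ax":0,"ay":0,"az":0,"hand":3},{"x":0,"y":0,"z":15.9,"ax":0,"ay":0,"az":0,"hand":3}]' 60
python3 -m pendant '[{"x":0.5,"y":0,"z":-0.2,"ax":0,"ay":0,"az":0,"hand":3},{"x":2,"y":0,"z":-0.3,"ax":0,"ay":0,"az":0,"hand":3},{"x":4,"y":0,"z":-0.4,"ax":0,"ay":0,"az":0,"hand":3},{"x":6,"y":0,"z":-0.4,"ax":0,"ay":0,"az":0,"hand":3},{"x":8,"y":0,"z":-0.4,"ax":0,"ay":0,"az":0,"hand":3},{"x":10,"y":0,"z":-0.4,"ax":0,"ay":0,"az":0,"hand":3},{"x":10,"y":0,"z":-3,"ax":0,"ay":0,"az":0,"hand":3},{"x":10,"y":0,"z":-6,"ax":0,"ay":0,"az":0,"hand":3},{"x":10,"y":0,"z":-8,"ax":0,"ay":0,"az":0,"hand":3}]' 60
python3 - <<'E'
from h import *
print(px2w('top',375,261.5,5),px2w('top',470.5,261.5,5),px2w('top',470.5,333,5),px2w('top',375,332,5))
cap('top','t14.png');cap('scene','s14.png')
E
```

```text
t: 21.8
eef_pos: [537.2, -6.9, 190.6]
tool_rot: [-0.083, 0.997, -0.0, 0.002]
contact_force: [-0.1, -0.3, 6.3]
opening: 42.5
t: 22.7
eef_pos: [437.5, -23.7, 270.2]
tool_rot: [-0.083, 0.997, -0.0, 0.001]
contact_force: [0.4, -0.5, -1.7]
opening: 42.4
[ 534.55837048 -172.38133515    5.        ] [ 522.9145533  -468.58246513    5.        ] [ 305.28363368 -445.78632846    5.        ] [ 319.75697721 -158.81907109    5.        ]
```

View pics/s14.png

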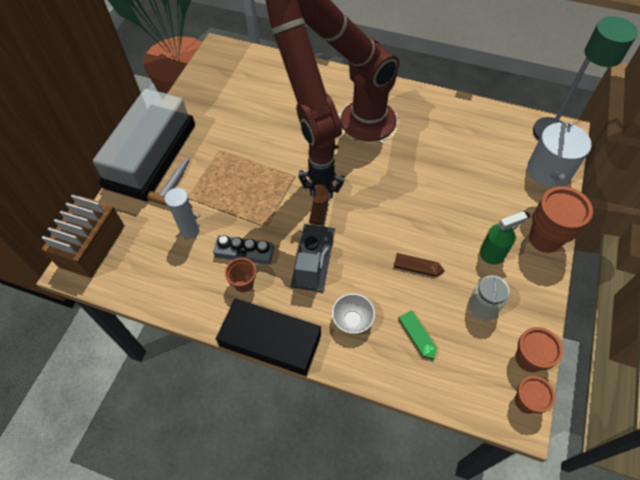

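View pics/t14.png

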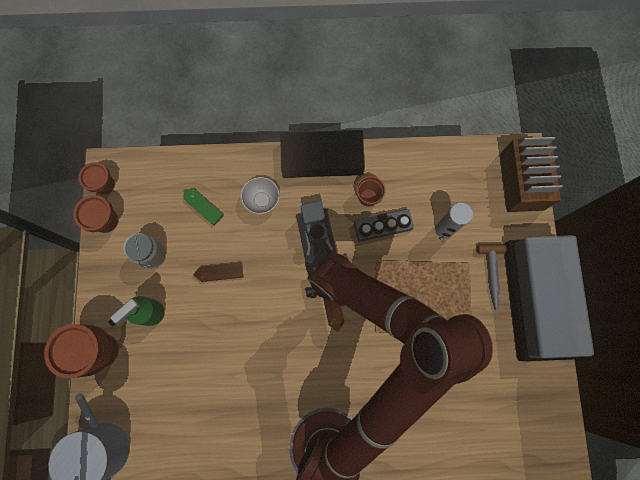

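Run:
```python
from h import *
go((429,-252,105),176.5,165)
```

```text
t 22.8 tip [439.2 -23.7 105.7] angx -170.5 open 42.2 F [ 0.5 -0.5 -1.1] j7 [0.58 0.9 ]
ROW xyz [  4.69 -22.37   0.08] axyz [-0.04  0.34 13.03]
```

```bash
python3 -m pendant '[{"x":0.5,"y":-2,"z":0,"ax":0,"ay":0,"az":2,"hand":3},{"x":1,"y":-5,"z":0,"ax":0,"ay":0,"az":4,"hand":3},{"x":2,"y":-8,"z":0,"ax":0,"ay":0,"az":6,"hand":3},{"x":2.5,"y":-11,"z":0,"ax":0,"ay":0,"az":8,"hand":3},{"x":3,"y":-14,"z":0,"ax":0,"ay":0,"az":10,"hand":3},{"x":3.5,"y":-17,"z":0,"ax":0,"ay":0,"az":12,"hand":3},{"x":4.2,"y":-20,"z":0,"ax":0,"ay":0,"az":13,"hand":3},{"x":4.7,"y":-22.4,"z":0,"ax":0,"ay":0,"az":13,"hand":3},{"x":4.7,"y":-22.4,"z":3,"ax":0,"ay":0,"az":13,"hand":3},{"x":4.7,"y":-22.4,"z":5,"ax":0,"ay":0,"az":13,"hand":3},{"x":4.7,"y":-22.4,"z":6,"ax":0,"ay":0,"az":13,"hand":3},{"x":4.7,"y":-22.4,"z":6,"ax":0,"ay":0,"az":13,"hand":3}]' 60
python3 - <<'E'
from h import *
go((429,-252,23.5),176.5,165)
cap('scene','s15.png',(150,120,350,260),4)
E
```

```text
t: 24.0
eef_pos: [428.0, -252.1, 206.8]
tool_rot: [0.03, 1.0, 0.001, -0.002]
contact_force: [0.8, -0.7, 0.1]
opening: 42.1
t 24.0 tip [ 427.5 -251.9   41.8] angx 176.6 open 42.1 F [ 0.8 -0.7  0.1] j7 [0.95 1.13]
ROW xyz [-0.11  0.02  1.83] axyz [ 0.07 -0.19  0.1 ]
```

View pics/s15.png

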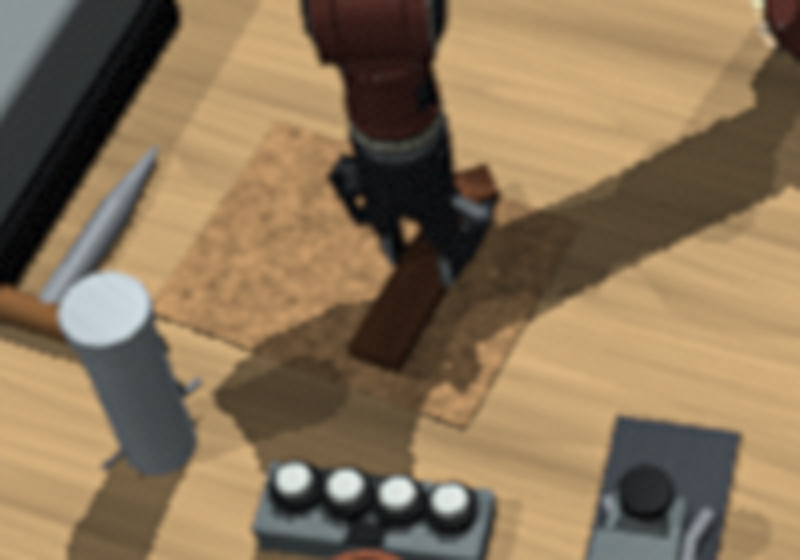

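```bash
python3 -m pendant '[{"x":0,"y":0,"z":0.6,"ax":0,"ay":0,"az":0,"hand":3},{"x":0,"y":0,"z":1.2,"ax":0,"ay":0,"az":0,"hand":3},{"x":0,"y":0,"z":1.5,"ax":0,"ay":0,"az":0,"hand":3},{"x":0,"y":0,"z":1.5,"ax":0,"ay":0,"az":0,"hand":3}]' 60 | egrep 'eef|force'
for i in 1 2 3; do python3 -m pendant '[{"x":0,"y":0,"z":0.15,"ax":0,"ay":0,"az":0,"hand":3}]' | egrep 'eef|force'; done
```

```text
eef_pos: [428.5, -252.5, 192.9]
contact_force: [-0.4, 0.2, -1.0]
eef_pos: [428.8, -252.5, 191.8]
contact_force: [-0.0, 0.0, -0.1]
eef_pos: [428.8, -252.5, 190.3]
contact_force: [-0.2, -0.4, -0.4]
eef_pos: [428.7, -252.6, 188.7]
contact_force: [0.1, 0.5, -0.3]
```

```bash
python3 -m pendant '[{"x":0,"y":0,"z":0.1,"ax":0,"ay":0,"az":0,"hand":3},{"x":0,"y":0,"z":0.15,"ax":0,"ay":0,"az":0,"hand":3}]' | egrep 'eef|force'
python3 -m pendant '[{"x":0,"y":0,"z":0,"ax":0,"ay":0,"az":0,"hand":4.6},{"x":0,"y":0,"z":0,"ax":0,"ay":0,"az":0,"hand":6},{"x":0,"y":0,"z":0,"ax":0,"ay":0,"az":0,"hand":8.5},{"x":0,"y":0,"z":0,"ax":0,"ay":0,"az":0,"hand":8.5},{"x":0,"y":0,"z":0,"ax":0,"ay":0,"az":0,"hand":8.5},{"x":0,"y":0,"z":-2,"ax":0,"ay":0,"az":0,"hand":8.5},{"x":0,"y":0,"z":-5,"ax":0,"ay":0,"az":0,"hand":8.5},{"x":0,"y":0,"z":-9,"ax":0,"ay":0,"az":0,"hand":8.5},{"x":0,"y":0,"z":-12,"ax":0,"ay":0,"az":0,"hand":8.5}]' | egrep 'eef|force|opening'
python3 - <<'E'
from h import *
cap('scene','s16.png',(150,120,350,260),4)
cap('top','t16.png')
im=np.load('/tmp/top.npy');save(im,'t16a.png',(185,250,255,295),10)
E
```

```text
eef_pos: [428.7, -252.4, 187.6]
contact_force: [-2.5, 0.7, 8.0]
eef_pos: [428.8, -252.3, 309.0]
contact_force: [0.7, -0.3, -0.8]
opening: 84.6
```

View pics/s16.png

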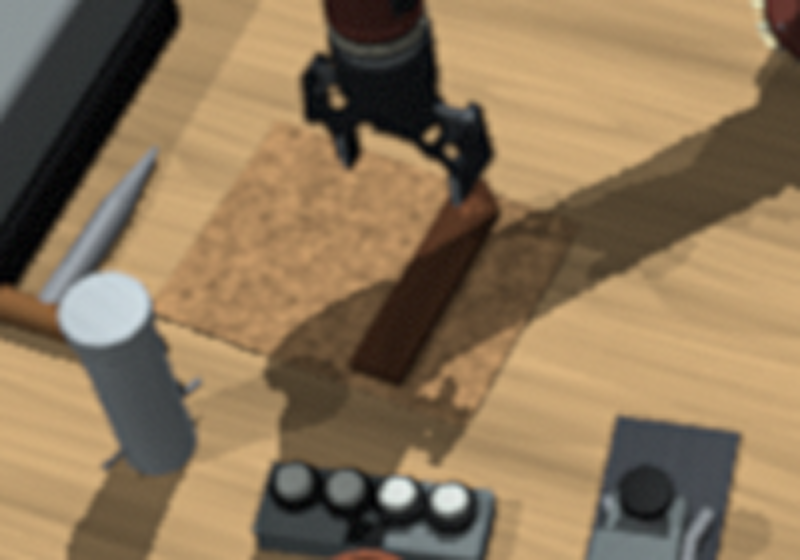

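View pics/t16a.png

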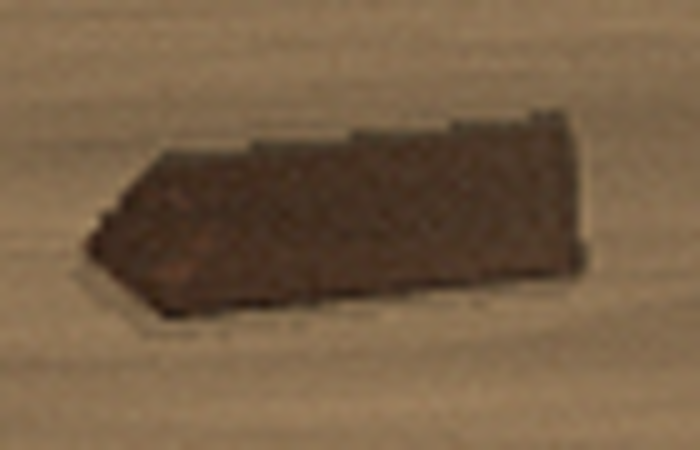

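View pics/t16.png

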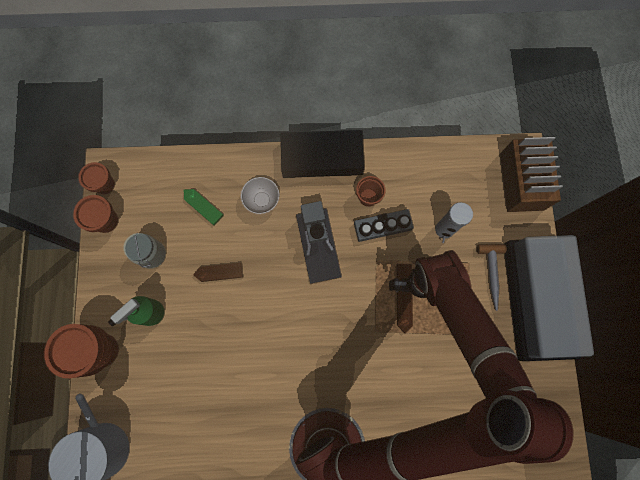

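Run:
```python
from h import *
f=lambda x,y:px2w('top',185+x/10,250+y/10,14)[:2]
h=(f(568,113)+f(582,272))/2;t=f(86,245);b=(f(168,152)+f(175,318))/2
print(h,t,b,np.linalg.norm(h-t),np.degrees(np.arctan2(*(h-t)[::-1])),np.degrees(np.arctan2(*(h-b)[::-1])),(h+t)/2)
go((520,322,235),86,165)
```

```text
[524.96033993 236.2321729 ] [514.50828236 385.48833783] [516.66321536 359.45933835] 149.62168384433372 -85.9942509045798 -86.14797794028745 [519.73431114 310.86025536]
t 25.9 tip [ 431.3 -252.9  145.9] angx 176.6 open 84.9 F [ 1.1 -0.2 -0.8] j7 [1.06 1.3 ]
ROW xyz [-5.6  57.85 -9.03] axyz [ 0.22  0.48 90.55]
```

```bash
python3 -m pendant '[{"x":0,"y":2,"z":-5,"ax":0,"ay":0,"az":0,"hand":8.5},{"x":-0.5,"y":5,"z":-9,"ax":0,"ay":0,"az":7,"hand":8.5},{"x":-5.6,"y":57.8,"z":-9,"ax":0,"ay":0,"az":82.5,"hand":8.5},{"x":-5.6,"y":57.8,"z":-9,"ax":0,"ay":0,"az":82.5,"hand":8.5},{"x":-5.6,"y":57.8,"z":-9,"ax":0,"ay":0,"az":82.5,"hand":8.5},{"x":-5.6,"y":57.8,"z":-9,"ax":0,"ay":0,"az":82.5,"hand":8.5},{"x":-5.6,"y":57.8,"z":-9,"ax":0,"ay":0,"az":82.5,"hand":8.5},{"x":-5.6,"y":57.8,"z":-9,"ax":0,"ay":0,"az":82.5,"hand":8.5},{"x":-5.6,"y":57.8,"z":-9,"ax":0,"ay":0,"az":82.5,"hand":8.5},{"x":-5.6,"y":57.8,"z":-9,"ax":0,"ay":0,"az":82.5,"hand":8.5},{"x":-5.6,"y":57.8,"z":-9,"ax":0,"ay":0,"az":82.5,"hand":8.5},{"x":-5.6,"y":57.8,"z":-9,"ax":0,"ay":0,"az":82.5,"hand":8.5}]' | egrep 'eef|force'
python3 - <<'E'
from h import *
go((518,335.8,70),94,165)
E
```

```text
eef_pos: [512.6, 282.3, 396.0]
contact_force: [0.6, -0.0, -0.4]
t 27.1 tip [512.5 282.  231. ] angx 93.9 open 85.3 F [ 0.6 -0.  -0.4] j7 [-0.2  -0.79]
ROW xyz [ 5.33  0.92 16.09] axyz [-0.03  0.11 -0.05]
```

```bash
python3 -m pendant '[{"x":0,"y":0,"z":4,"ax":0,"ay":0,"az":0,"hand":8.5},{"x":0,"y":0,"z":8,"ax":0,"ay":0,"az":0,"hand":8.5},{"x":0,"y":0,"z":8,"ax":0,"ay":0,"az":0,"hand":8.5},{"x":0,"y":0,"z":8,"ax":0,"ay":0,"az":0,"hand":8.5}]' | egrep 'eef|force'
python3 - <<'E'
from h import *
go((518,335.8,70),94,165)
E
```

```text
eef_pos: [512.8, 280.0, 316.5]
contact_force: [0.7, -0.1, 1.0]
t 27.6 tip [512.6 279.8 151.5] angx 94.1 open 84.8 F [ 0.7 -0.1  1. ] j7 [-0.22 -0.84]
ROW xyz [5.54 0.92 8.14] axyz [-0.1   0.05  0.05]
```

```bash
python3 -m pendant '[{"x":3,"y":0.5,"z":3,"ax":0,"ay":0,"az":0,"hand":8.5},{"x":5.5,"y":0.9,"z":6,"ax":0,"ay":0,"az":0,"hand":8.5},{"x":5.5,"y":0.9,"z":8,"ax":0,"ay":0,"az":0,"hand":8.5},{"x":5.5,"y":0.9,"z":8,"ax":0,"ay":0,"az":0,"hand":8.5},{"x":5.5,"y":0.9,"z":8,"ax":0,"ay":0,"az":0,"hand":8.5}]' | egrep 'eef|force'
python3 - <<'E'
from h import *
go((518,335.8,14),94,165)
cap('scene','s17.png',(360,180,480,300),5)
E
```

```text
eef_pos: [518.9, 335.5, 238.9]
contact_force: [-0.3, 0.3, 0.5]
t 28.1 tip [519.4 335.7  73.9] angx 94.0 open 85.3 F [-0.3  0.3  0.5] j7 [-0.34 -0.95]
ROW xyz [ 0.03 -0.11  5.99] axyz [ 0.16 -0.07 -0.02]
```

View pics/s17.png

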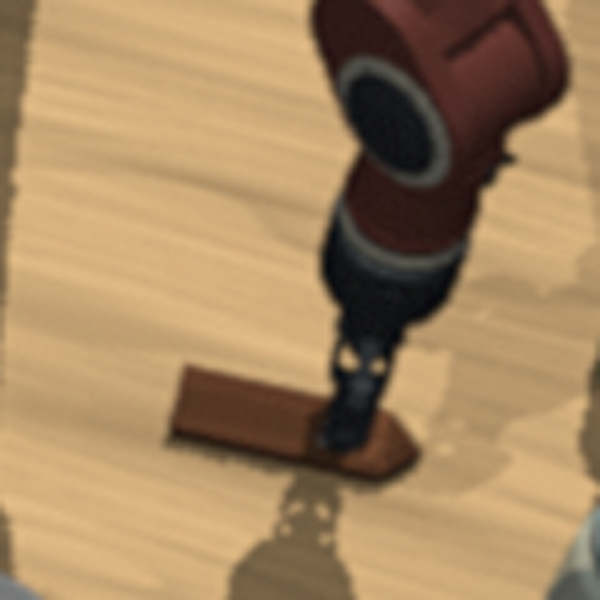

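```bash
python3 -m pendant '[{"x":0,"y":0,"z":2,"ax":0,"ay":0,"az":0,"hand":8.5},{"x":0,"y":0,"z":4,"ax":0,"ay":0,"az":0,"hand":8.5},{"x":0,"y":0,"z":5.7,"ax":0,"ay":0,"az":0,"hand":8.5},{"x":0,"y":0,"z":5.9,"ax":0,"ay":0,"az":0,"hand":8.5},{"x":0,"y":0,"z":5.9,"ax":0,"ay":0,"az":0,"hand":6},{"x":0,"y":0,"z":5.9,"ax":0,"ay":0,"az":0,"hand":4},{"x":0,"y":0,"z":5.9,"ax":0,"ay":0,"az":0,"hand":3},{"x":0,"y":0,"z":5.9,"ax":0,"ay":0,"az":0,"hand":3},{"x":0,"y":0,"z":5.9,"ax":0,"ay":0,"az":0,"hand":3},{"x":0,"y":0,"z":5.9,"ax":0,"ay":0,"az":0,"hand":3}]' 60
python3 - <<'E'
from h import *
go((518,335.8,14),94,165)
E
python3 -m pendant '[{"x":0,"y":0,"z":-2,"ax":0,"ay":0,"az":0,"hand":3},{"x":0,"y":0,"z":-4,"ax":0,"ay":0,"az":0,"hand":3},{"x":0,"y":0,"z":-6,"ax":0,"ay":0,"az":0,"hand":3},{"x":0,"y":0,"z":-8,"ax":0,"ay":0,"az":0,"hand":3},{"x":0,"y":0,"z":-8,"ax":0,"ay":0,"az":0,"hand":3}]' 60
python3 - <<'E'
from h import *
go((440.5,-22.9,95),189.6,165)
E
```

```text
t: 29.1
eef_pos: [518.6, 336.3, 180.0]
tool_rot: [0.682, 0.732, 0.002, 0.0]
contact_force: [-0.1, -0.8, 6.6]
opening: 42.7
t 29.1 tip [519.1 336.6  15. ] angx 94.0 open 42.7 F [-0.1 -0.8  6.6] j7 [-0.37 -0.99]
ROW xyz [-0.04 -0.06  0.1 ] axyz [ 0.18 -0.1   0.05]
t: 29.6
eef_pos: [518.6, 336.6, 261.2]
tool_rot: [0.682, 0.732, 0.003, 0.0]
contact_force: [0.7, 0.5, -0.6]
opening: 42.3
t 29.6 tip [519.5 337.4  96.2] angx 94.1 open 42.3 F [ 0.7  0.5 -0.6] j7 [-0.33 -0.93]
ROW xyz [-35.31 -10.33  -0.08] axyz [  0.44   0.1  -95.55]
```

```bash
python3 -m pendant '[{"x":-2,"y":-0.5,"z":0,"ax":0,"ay":0,"az":-6,"hand":3},{"x":-5,"y":-1.5,"z":0,"ax":0,"ay":0,"az":-14,"hand":3},{"x":-8,"y":-2.5,"z":0,"ax":0,"ay":0,"az":-22,"hand":3},{"x":-11,"y":-3.3,"z":0,"ax":0,"ay":0,"az":-30,"hand":3},{"x":-14,"y":-4.2,"z":0,"ax":0,"ay":0,"az":-38,"hand":3},{"x":-17,"y":-5,"z":0,"ax":0,"ay":0,"az":-46,"hand":3},{"x":-20,"y":-6,"z":0,"ax":0,"ay":0,"az":-54,"hand":3},{"x":-23,"y":-7,"z":0,"ax":0,"ay":0,"az":-62,"hand":3},{"x":-26,"y":-8,"z":0,"ax":0,"ay":0,"az":-70,"hand":3},{"x":-29,"y":-9,"z":0,"ax":0,"ay":0,"az":-78,"hand":3},{"x":-32,"y":-9.6,"z":0,"ax":0,"ay":0,"az":-86,"hand":3},{"x":-34,"y":-10,"z":0,"ax":0,"ay":0,"az":-92,"hand":3}]' 60
python3 -m pendant '[{"x":0,"y":0,"z":0,"ax":0,"ay":0,"az":0,"hand":3},{"x":0,"y":0,"z":0,"ax":0,"ay":0,"az":0,"hand":3}]' 60|egrep 'opening'
python3 - <<'E'
from h import *
go((440.5,-22.9,30),189.6,165)
E
```

```text
t: 30.8
eef_pos: [441.4, -13.0, 256.9]
tool_rot: [-0.054, 0.999, -0.0, -0.001]
contact_force: [-0.2, 0.8, 0.4]
opening: 43.1
opening: 43.0
t 31.0 tip [442.1 -10.3  92.5] angx -174.1 open 43.0 F [ 0.2  0.9 -1. ] j7 [0.58 0.72]
ROW xyz [ 0.29 -1.22  6.25] axyz [ 0.08 -0.01 -3.68]
```

```bash
python3 -m pendant '[{"x":0.3,"y":-0.6,"z":0,"ax":0,"ay":0,"az":-2,"hand":3},{"x":0.3,"y":-1.2,"z":0,"ax":0,"ay":0,"az":-3.7,"hand":3},{"x":0.3,"y":-1.2,"z":2,"ax":0,"ay":0,"az":-3.7,"hand":3},{"x":0.3,"y":-1.2,"z":4,"ax":0,"ay":0,"az":-3.7,"hand":3},{"x":0.3,"y":-1.2,"z":6,"ax":0,"ay":0,"az":-3.7,"hand":3},{"x":0.3,"y":-1.2,"z":6.2,"ax":0,"ay":0,"az":-3.7,"hand":3},{"x":0.3,"y":-1.2,"z":6.2,"ax":0,"ay":0,"az":-3.7,"hand":3}]' 60
python3 - <<'E'
from h import *
go((440.5,-22.9,25),189.6,165)
im=ctrl.capture('scene');im=np.clip(im.astype(float)*1.8,0,255).astype(np.uint8);save(im,'s18.png',(280,195,345,260),10)
E
```

```text
t: 31.7
eef_pos: [440.7, -21.4, 196.0]
tool_rot: [-0.086, 0.996, 0.0, -0.0]
contact_force: [0.5, 0.1, -0.7]
opening: 42.3
t 31.7 tip [440.6 -21.2  31. ] angx -170.1 open 42.3 F [ 0.5  0.1 -0.7] j7 [0.52 0.64]
ROW xyz [ 0.04 -0.15  0.6 ] axyz [ 0.06 -0.    0.27]
```

View pics/s18.png

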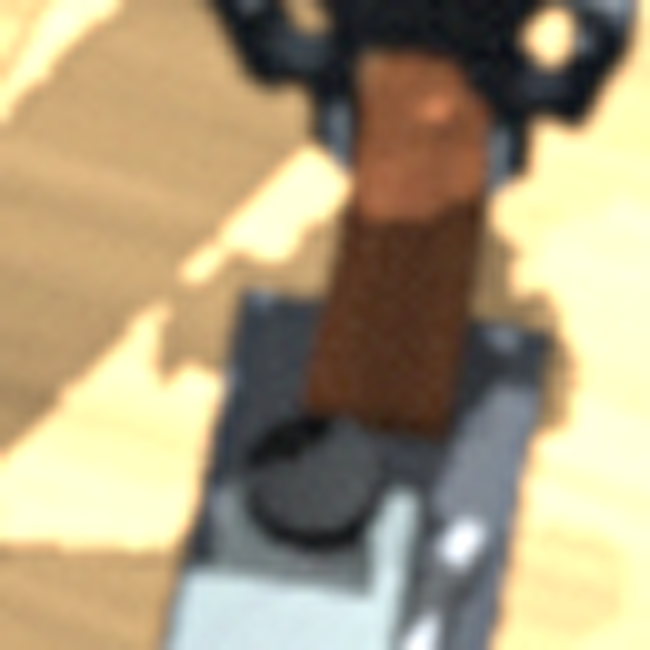

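```bash
python3 -m pendant '[{"x":0,"y":-0.15,"z":0.5,"ax":0,"ay":0,"az":0.3,"hand":3},{"x":-2,"y":-0.15,"z":0.6,"ax":0,"ay":0,"az":0.3,"hand":3},{"x":-4,"y":-0.15,"z":0.6,"ax":0,"ay":0,"az":0.3,"hand":3},{"x":-5.5,"y":-0.15,"z":0.6,"ax":0,"ay":0,"az":0.3,"hand":3},{"x":-6.5,"y":-0.15,"z":0.6,"ax":0,"ay":0,"az":0.3,"hand":3},{"x":-7.5,"y":-0.15,"z":0.6,"ax":0,"ay":0,"az":0.3,"hand":3}]' | egrep 'eef|force'
for i in 1 2 3 4 5 6 7 8 ; do python3 -m pendant '[{"x":-0.3,"y":0,"z":0,"ax":0,"ay":0,"az":0,"hand":3}]' | egrep 'eef|force'; done
```

```text
eef_pos: [515.1, -11.6, 190.2]
contact_force: [-1.3, 0.4, -0.1]
eef_pos: [518.4, -10.9, 190.1]
contact_force: [-0.8, 0.8, -0.5]
eef_pos: [520.4, -10.6, 189.9]
contact_force: [-0.4, -0.6, -0.9]
eef_pos: [523.2, -10.1, 189.8]
contact_force: [-0.2, -0.3, 0.3]
eef_pos: [526.3, -9.6, 189.9]
contact_force: [0.5, -0.2, -0.1]
eef_pos: [529.5, -9.1, 189.9]
contact_force: [-0.1, -0.2, -0.3]
eef_pos: [532.6, -8.5, 189.9]
contact_force: [-0.5, -0.2, -0.6]
eef_pos: [535.6, -8.1, 189.9]
contact_force: [0.0, 0.0, -0.0]
eef_pos: [537.9, -7.7, 189.7]
contact_force: [-5.1, -0.5, -0.2]
```

```bash
python3 -m pendant '[{"x":-0.3,"y":0,"z":0.1,"ax":0,"ay":0,"az":0,"hand":3}]' | egrep 'eef|force'
python3 -m pendant '[{"x":-0.2,"y":0,"z":0.1,"ax":0,"ay":0,"az":0,"hand":3},{"x":0,"y":0,"z":0.1,"ax":0,"ay":0,"az":0,"hand":4.6},{"x":0,"y":0,"z":0.1,"ax":0,"ay":0,"az":0,"hand":5.5},{"x":0,"y":0,"z":0,"ax":0,"ay":0,"az":0,"hand":7},{"x":0,"y":0,"z":0,"ax":0,"ay":0,"az":0,"hand":8.5},{"x":0,"y":0,"z":0,"ax":0,"ay":0,"az":0,"hand":8.5}]'
python3 -m pendant '[{"x":0,"y":0,"z":-1,"ax":0,"ay":0,"az":0,"hand":8.5},{"x":0,"y":0,"z":-3,"ax":0,"ay":0,"az":0,"hand":8.5},{"x":0,"y":0,"z":-6,"ax":0,"ay":0,"az":0,"hand":8.5},{"x":0,"y":0,"z":-10,"ax":0,"ay":0,"az":0,"hand":8.5},{"x":0,"y":0,"z":-14,"ax":0,"ay":0,"az":0,"hand":8.5},{"x":0,"y":0,"z":-16,"ax":0,"ay":0,"az":0,"hand":8.5},{"x":0,"y":0,"z":-16,"ax":0,"ay":0,"az":0,"hand":8.5}]'
python3 - <<'E'
from h import *
go((615,6.2,135),189.6,173)
im=ctrl.capture('scene');im=np.clip(im.astype(float)*1.8,0,255).astype(np.uint8);save(im,'s19.png',(280,195,345,260),10)
cap('top','t19.png',(280,190,360,300),7)
E
```

```text
eef_pos: [538.9, -7.3, 188.3]
contact_force: [-12.3, -2.7, 12.3]
t: 33.85
eef_pos: [541.7, -7.1, 189.0]
tool_rot: [-0.082, 0.997, 0.0, 0.0]
contact_force: [-0.6, 0.2, 0.0]
opening: 85.1
t: 34.55
eef_pos: [542.0, -6.1, 352.9]
tool_rot: [-0.083, 0.997, 0.0, 0.004]
contact_force: [-1.0, 0.1, -0.9]
opening: 85.1
t 34.5 tip [543.3  -5.9 179.9] angx -170.5 open 85.1 F [-1.   0.1 -0.9] j7 [0.59 1.02]
ROW xyz [-7.37  0.01  4.55] axyz [-0.02  0.43 -0.13]
```

View pics/s19.png

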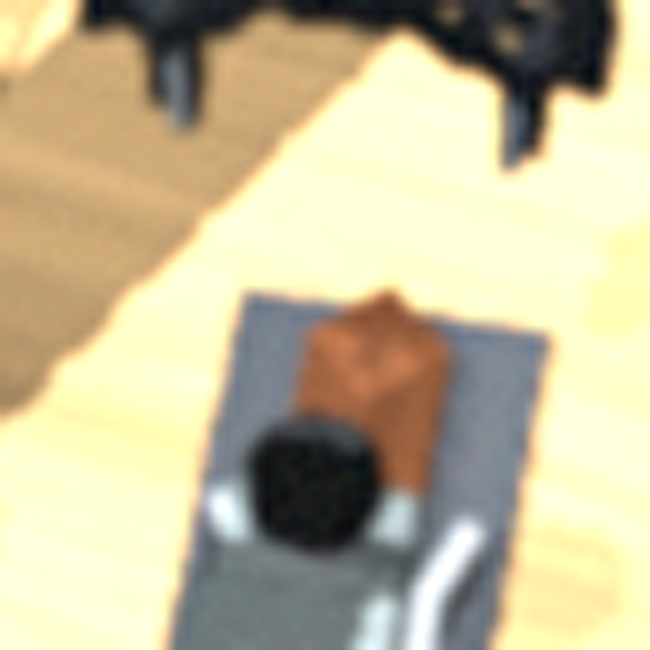

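View pics/t19.png

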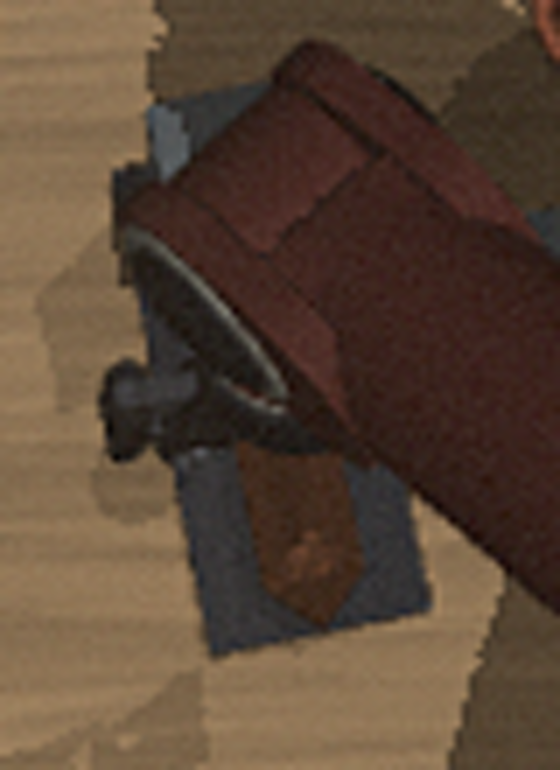

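```bash
python3 -m pendant '[{"x":-3,"y":0,"z":0,"ax":0,"ay":0,"az":0,"hand":0},{"x":-6,"y":0,"z":0,"ax":0,"ay":0,"az":0,"hand":0},{"x":-7.4,"y":0,"z":0,"ax":0,"ay":0,"az":0,"hand":0},{"x":-7.4,"y":0,"z":0.5,"ax":0,"ay":0,"az":0,"hand":0},{"x":-7.4,"y":0,"z":1,"ax":0,"ay":0,"az":0,"hand":0},{"x":-7.4,"y":0,"z":3,"ax":0,"ay":0,"az":0,"hand":0},{"x":-7.4,"y":0,"z":4.5,"ax":0,"ay":0,"az":0,"hand":0},{"x":-7.4,"y":0,"z":4.5,"ax":0,"ay":0,"az":0,"hand":0}]' 40
python3 - <<'E'
from h import *
go((615,6.2,121),189.6,173)
E
```

```text
t: 35.45
eef_pos: [612.8, 4.1, 300.8]
tool_rot: [-0.083, 0.997, -0.001, -0.003]
contact_force: [0.0, 0.1, -0.8]
opening: 0.1
t 35.5 tip [611.6   3.7 127.8] angx -170.5 open 0.1 F [ 0.   0.1 -0.8] j7 [0.48 1.02]
ROW xyz [-0.26  0.17  0.67] axyz [-0.04 -0.39 -0.11]
```

```bash
python3 -m pendant '[{"x":-0.1,"y":0.2,"z":0.4,"ax":0,"ay":0,"az":0,"hand":0},{"x":-0.1,"y":0.2,"z":0.8,"ax":0,"ay":0,"az":0,"hand":0},{"x":-0.1,"y":0.2,"z":1.2,"ax":0,"ay":0,"az":0,"hand":0},{"x":-0.1,"y":0.2,"z":1.6,"ax":0,"ay":0,"az":0,"hand":0},{"x":-0.1,"y":0.2,"z":1.9,"ax":0,"ay":0,"az":0,"hand":0},{"x":-0.1,"y":0.2,"z":2.1,"ax":0,"ay":0,"az":0,"hand":0}]' | egrep 'eef|force'
for i in 1 2 ; do python3 -m pendant '[{"x":0,"y":0,"z":0.2,"ax":0,"ay":0,"az":0,"hand":0}]' | egrep 'eef|force'; done
```

```text
eef_pos: [615.1, 7.7, 284.5]
contact_force: [-1.5, -0.3, 7.5]
eef_pos: [615.1, 7.8, 282.8]
contact_force: [-2.4, 0.0, 9.3]
eef_pos: [615.0, 7.8, 281.0]
contact_force: [-2.3, -0.8, 9.8]
```

```bash
for i in 1 2 3 ; do python3 -m pendant '[{"x":0,"y":0,"z":0.25,"ax":0,"ay":0,"az":0,"hand":0}]' | egrep 'eef|force'; done
python3 -m pendant '[{"x":0,"y":0,"z":0,"ax":0,"ay":0,"az":0,"hand":0},{"x":0,"y":0,"z":0,"ax":0,"ay":0,"az":0,"hand":0},{"x":0,"y":0,"z":0,"ax":0,"ay":0,"az":0,"hand":0},{"x":0,"y":0,"z":0,"ax":0,"ay":0,"az":0,"hand":0}]' | egrep 'eef|force'
```

```text
eef_pos: [615.0, 7.8, 278.7]
contact_force: [-2.7, -1.3, 9.8]
eef_pos: [615.1, 7.8, 276.4]
contact_force: [-6.3, -1.6, 26.3]
eef_pos: [615.1, 8.2, 276.4]
contact_force: [-9.3, -4.7, 32.6]
eef_pos: [614.9, 8.1, 276.4]
contact_force: [-6.7, -3.5, 21.7]
```

```bash
python3 -m pendant '[{"x":0,"y":0,"z":-2,"ax":0,"ay":0,"az":0,"hand":0},{"x":0,"y":0,"z":-5,"ax":0,"ay":0,"az":0,"hand":0},{"x":0,"y":0,"z":-7.5,"ax":0,"ay":0,"az":0,"hand":4},{"x":4,"y":0,"z":-7.5,"ax":0,"ay":0,"az":0,"hand":8.5},{"x":8,"y":0,"z":-7.5,"ax":0,"ay":0,"az":0,"hand":8.5},{"x":8,"y":0,"z":-7.5,"ax":0,"ay":0,"az":0,"hand":8.5},{"x":8,"y":0,"z":-7.5,"ax":0,"ay":0,"az":0,"hand":8.5},{"x":8,"y":0,"z":-7.5,"ax":0,"ay":0,"az":0,"hand":8.5}]' | egrep 'eef|force|open'
python3 - <<'E'
from h import *
go((538,-6.7,24),189.6,165)
im=ctrl.capture('scene');im=np.clip(im.astype(float)*1.8,0,255).astype(np.uint8);save(im,'s20.png',(280,170,345,260),8)
E
```

```text
eef_pos: [537.1, -6.0, 346.8]
contact_force: [0.8, 0.1, 0.2]
opening: 84.3
t 37.8 tip [537.5  -5.9 181.8] angx -170.6 open 84.3 F [0.8 0.1 0.2] j7 [0.59 1.01]
ROW xyz [-0.04 -0.09 15.78] axyz [ 0.02  0.12 -0.2 ]
```

View pics/s20.png

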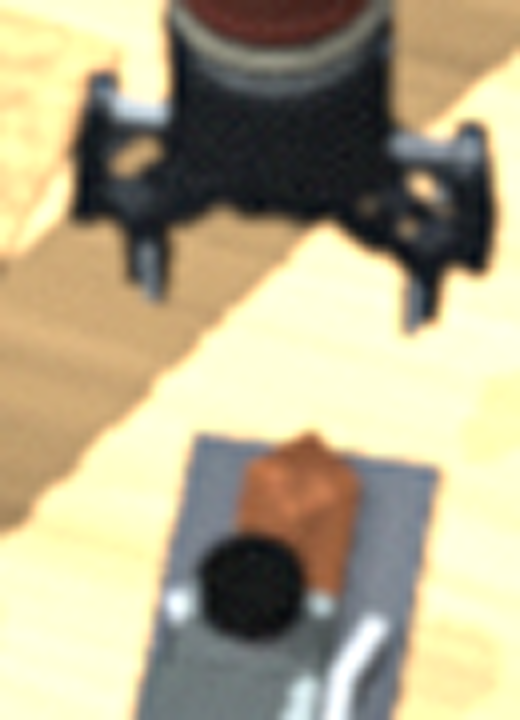

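```bash
python3 -m pendant '[{"x":0,"y":0,"z":5,"ax":0,"ay":0,"az":0,"hand":8.5},{"x":0,"y":0,"z":10,"ax":0,"ay":0,"az":0,"hand":8.5},{"x":0,"y":0,"z":14,"ax":0,"ay":0,"az":0,"hand":8.5},{"x":0,"y":0,"z":15.5,"ax":0,"ay":0,"az":0,"hand":8.5},{"x":0,"y":0,"z":15.8,"ax":0,"ay":0,"az":0,"hand":8.5},{"x":0,"y":0,"z":15.8,"ax":0,"ay":0,"az":0,"hand":6},{"x":0,"y":0,"z":15.8,"ax":0,"ay":0,"az":0,"hand":4},{"x":0,"y":0,"z":15.8,"ax":0,"ay":0,"az":0,"hand":3},{"x":0,"y":0,"z":15.8,"ax":0,"ay":0,"az":0,"hand":3},{"x":0,"y":0,"z":15.8,"ax":0,"ay":0,"az":0,"hand":3}]' 60
python3 -m pendant '[{"x":0.5,"y":0,"z":-0.2,"ax":0,"ay":0,"az":0,"hand":3},{"x":2,"y":0,"z":-0.3,"ax":0,"ay":0,"az":0,"hand":3},{"x":4,"y":0,"z":-0.4,"ax":0,"ay":0,"az":0,"hand":3},{"x":6,"y":0,"z":-0.4,"ax":0,"ay":0,"az":0,"hand":3},{"x":8,"y":0,"z":-0.4,"ax":0,"ay":0,"az":0,"hand":3},{"x":10,"y":0,"z":-0.4,"ax":0,"ay":0,"az":0,"hand":3},{"x":10,"y":0,"z":-3,"ax":0,"ay":0,"az":0,"hand":3},{"x":10,"y":0,"z":-6,"ax":0,"ay":0,"az":0,"hand":3},{"x":10,"y":0,"z":-10,"ax":0,"ay":0,"az":0,"hand":3},{"x":10,"y":0,"z":-10,"ax":0,"ay":0,"az":0,"hand":3}]' 60
python3 - <<'E'
from h import *
cap('scene','s21.png',(140,110,380,290),3.3)
cap('top','t21.png',(290,220,490,360),4)
go((442,-370,110),176.5,165)
E
```

```text
t: 38.8
eef_pos: [536.8, -5.7, 190.8]
tool_rot: [-0.082, 0.997, -0.0, 0.002]
contact_force: [-1.8, -1.0, 6.4]
opening: 42.1
t: 39.8
eef_pos: [438.4, -21.5, 292.7]
tool_rot: [-0.082, 0.997, -0.0, 0.005]
contact_force: [0.5, 1.2, -0.3]
opening: 41.8
t 39.9 tip [437.5 -22.9 124.3] angx -170.6 open 41.6 F [ 0.6 -0.8 -0.7] j7 [0.65 0.87]
ROW xyz [  5.21 -34.34   1.47] axyz [-0.08  0.12 12.92]
```

View pics/s21.png

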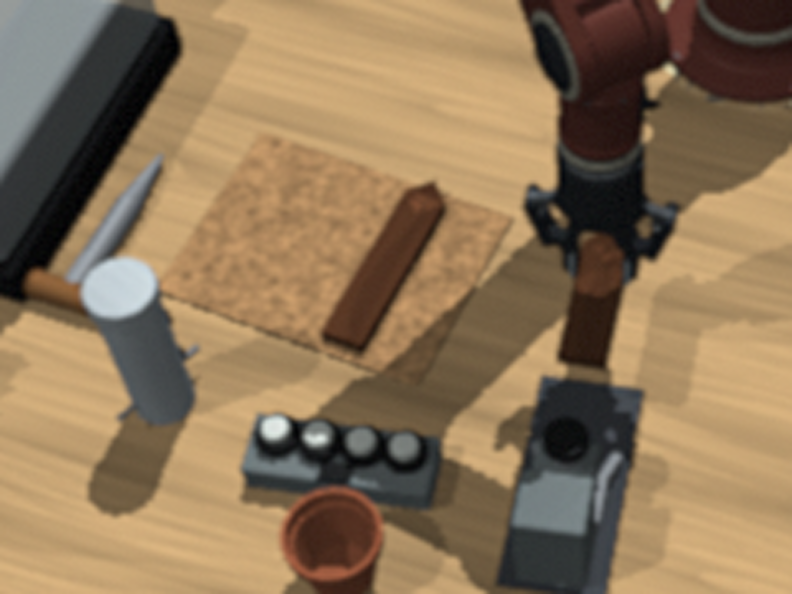

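View pics/t21.png

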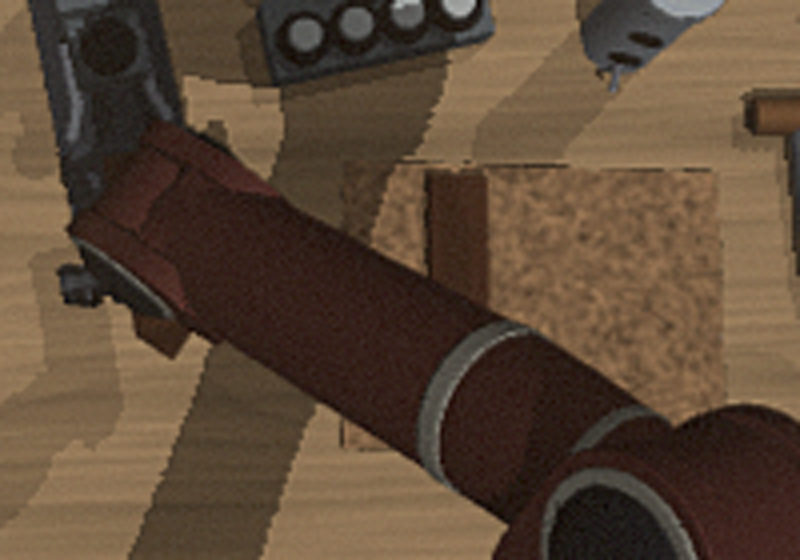

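```bash
python3 - <<'E'
from h import *
go((392,-364,115),176.5,165)
E
python3 -m pendant '[{"x":1,"y":-2,"z":0,"ax":0,"ay":0,"az":2,"hand":3},{"x":2,"y":-5,"z":0,"ax":0,"ay":0,"az":4,"hand":3},{"x":3,"y":-8,"z":0,"ax":0,"ay":0,"az":6,"hand":3},{"x":4,"y":-12,"z":0,"ax":0,"ay":0,"az":8,"hand":3},{"x":5,"y":-16,"z":0,"ax":0,"ay":0,"az":10,"hand":3},{"x":6,"y":-20,"z":0,"ax":0,"ay":0,"az":12,"hand":3},{"x":7,"y":-24,"z":0,"ax":0,"ay":0,"az":12.9,"hand":3},{"x":8,"y":-28,"z":0,"ax":0,"ay":0,"az":12.9,"hand":3},{"x":9,"y":-31,"z":0,"ax":0,"ay":0,"az":12.9,"hand":3},{"x":10,"y":-33,"z":0,"ax":0,"ay":0,"az":12.9,"hand":3},{"x":10,"y":-33,"z":0,"ax":0,"ay":0,"az":12.9,"hand":3}]' 60
python3 - <<'E'
from h import *
go((392,-364,42),176.5,165)
E
```

```text
t 39.9 tip [437.5 -22.9 124.3] angx -170.6 open 41.6 F [ 0.6 -0.8 -0.7] j7 [0.65 0.87]
ROW xyz [ 10.04 -32.93   0.96] axyz [-0.08  0.12 12.92]
t: 41.0
eef_pos: [390.6, -368.1, 286.0]
tool_rot: [0.034, 0.999, -0.0, -0.002]
contact_force: [0.1, -0.7, -0.9]
opening: 42.2
t 41.0 tip [ 389.9 -368.1  121. ] angx 176.1 open 42.2 F [ 0.1 -0.7 -0.9] j7 [1.29 1.45]
ROW xyz [-0.14  0.42  7.9 ] axyz [-0.01 -0.26 -0.38]
```

```bash
python3 -m pendant '[{"x":0,"y":0,"z":2,"ax":0,"ay":0,"az":0,"hand":3},{"x":0,"y":0,"z":4,"ax":0,"ay":0,"az":0,"hand":3},{"x":0,"y":0,"z":6,"ax":0,"ay":0,"az":0,"hand":3},{"x":0,"y":0,"z":7.5,"ax":0,"ay":0,"az":0,"hand":3},{"x":0,"y":0,"z":8,"ax":0,"ay":0,"az":0,"hand":3},{"x":0,"y":0,"z":8,"ax":0,"ay":0,"az":0,"hand":3}]' 60
python3 - <<'E'
from h import *
go((392,-364,23),176.5,165)
cap('scene','s22.png',(140,110,340,260),4)
E
```

```text
t: 41.6
eef_pos: [393.0, -363.7, 207.7]
tool_rot: [0.029, 1.0, 0.001, -0.001]
contact_force: [0.2, 0.1, -0.2]
opening: 41.7
t 41.6 tip [ 392.8 -363.4   42.7] angx 176.6 open 41.7 F [ 0.2  0.1 -0.2] j7 [1.22 1.34]
ROW xyz [ 0.1  -0.04  1.97] axyz [ 0.07 -0.08  0.13]
```

View pics/s22.png

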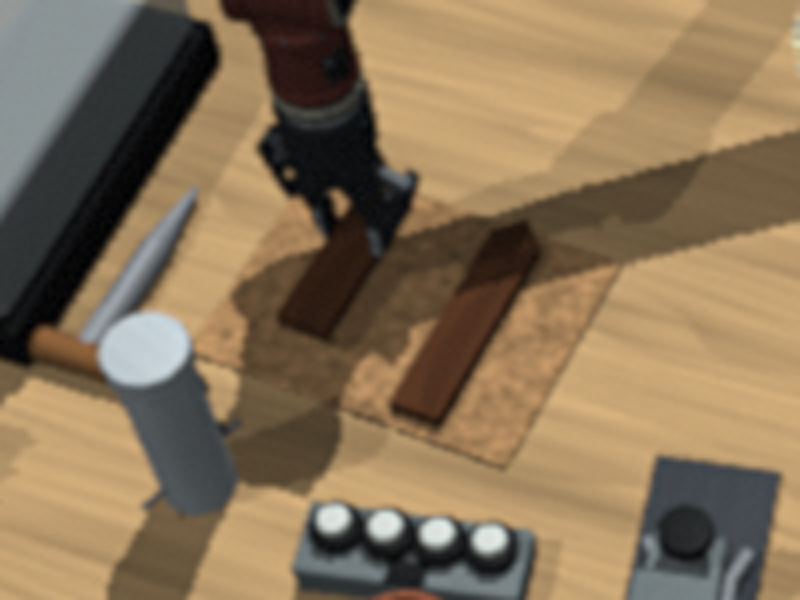

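```bash
python3 -m pendant '[{"x":0,"y":0,"z":0.6,"ax":0,"ay":0,"az":0,"hand":3},{"x":0,"y":0,"z":1.2,"ax":0,"ay":0,"az":0,"hand":3},{"x":0,"y":0,"z":1.7,"ax":0,"ay":0,"az":0,"hand":3},{"x":0,"y":0,"z":1.9,"ax":0,"ay":0,"az":0,"hand":3}]' 60 | egrep 'eef|force'
python3 -m pendant '[{"x":0,"y":0,"z":0.1,"ax":0,"ay":0,"az":0,"hand":3}]' | egrep 'eef|force'
python3 -m pendant '[{"x":0,"y":0,"z":0.1,"ax":0,"ay":0,"az":0,"hand":3}]' | egrep 'eef|force'
```

```text
eef_pos: [392.8, -364.4, 188.8]
contact_force: [0.2, 0.3, -0.8]
eef_pos: [393.0, -364.3, 188.1]
contact_force: [-0.6, -0.1, -0.4]
eef_pos: [393.1, -364.2, 187.8]
contact_force: [-2.3, 0.9, 8.5]
```

```bash
python3 -m pendant '[{"x":0,"y":0,"z":0,"ax":0,"ay":0,"az":0,"hand":4.6},{"x":0,"y":0,"z":0,"ax":0,"ay":0,"az":0,"hand":6},{"x":0,"y":0,"z":0,"ax":0,"ay":0,"az":0,"hand":8},{"x":0,"y":0,"z":0,"ax":0,"ay":0,"az":0,"hand":8},{"x":0,"y":0,"z":-1,"ax":0,"ay":0,"az":0,"hand":8},{"x":0,"y":0,"z":-4,"ax":0,"ay":0,"az":0,"hand":8},{"x":0,"y":0,"z":-8,"ax":0,"ay":0,"az":0,"hand":8},{"x":0,"y":0,"z":-12,"ax":0,"ay":0,"az":0,"hand":8},{"x":0,"y":0,"z":-16,"ax":0,"ay":0,"az":0,"hand":0},{"x":0,"y":0,"z":-16,"ax":0,"ay":0,"az":0,"hand":0}]' | egrep 'eef|force|opening'
python3 - <<'E'
from h import *
cap('scene','s23.png',(140,110,340,260),4)
go((652,-265.5,120),100.5,173)
E
```

```text
eef_pos: [395.0, -363.9, 353.6]
contact_force: [0.7, -0.7, 0.1]
opening: 53.3
t 43.3 tip [ 394.7 -364.7  177.7] angx 176.6 open 45.1 F [-0.4 -0.6 -0. ] j7 [1.33 1.53]
ROW xyz [-25.15  11.4    5.86] axyz [2.000e-02 4.000e-01 7.606e+01]
```

View pics/s23.png

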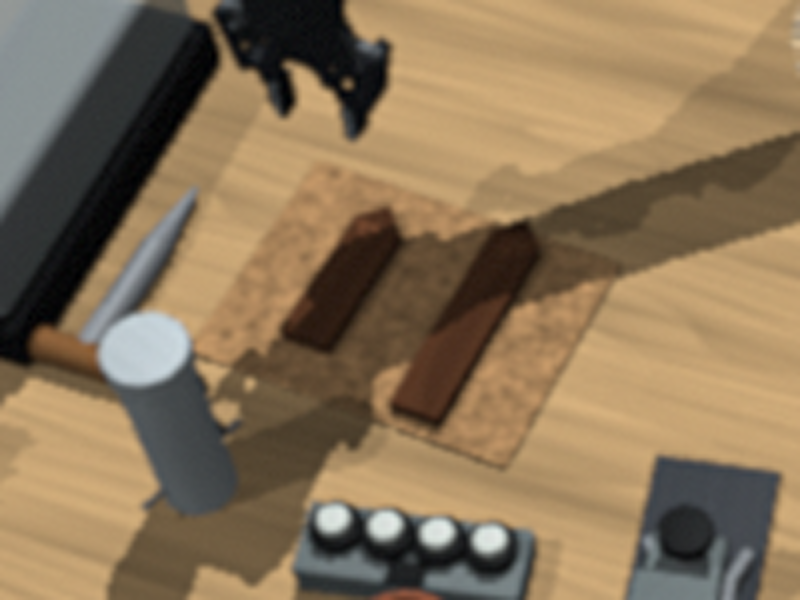

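```bash
python3 - <<'E'
from h import *
print(px2w('top',460,214,185),px2w('scene',176,199,185))
E
python3 -m pendant '[{"x":0,"y":0,"z":-3,"ax":0,"ay":0,"az":0,"hand":0},{"x":-2,"y":1,"z":-4,"ax":0,"ay":0,"az":8,"hand":0},{"x":-5,"y":2,"z":-4,"ax":0,"ay":0,"az":16,"hand":0},{"x":-8,"y":3.6,"z":-4,"ax":0,"ay":0,"az":24,"hand":0},{"x":-11,"y":5,"z":-4,"ax":0,"ay":0,"az":32,"hand":0},{"x":-14,"y":6.4,"z":-4,"ax":0,"ay":0,"az":40,"hand":0},{"x":-17,"y":7.8,"z":-4,"ax":0,"ay":0,"az":48,"hand":0},{"x":-20,"y":9.1,"z":-4,"ax":0,"ay":0,"az":56,"hand":0},{"x":-23,"y":10.4,"z":-4,"ax":0,"ay":0,"az":64,"hand":0},{"x":-25.2,"y":11.4,"z":-4,"ax":0,"ay":0,"az":72,"hand":0},{"x":-25.2,"y":11.4,"z":-4,"ax":0,"ay":0,"az":76,"hand":0},{"x":-25.2,"y":11.4,"z":-4,"ax":0,"ay":0,"az":76,"hand":0}]' 40
python3 - <<'E'
from h import *
go((652.2,-265.8,75),100.5,173)
E
```

```text
[ 627.47160808 -393.90591143  185.        ] [ 639.81226159 -391.00951834  185.        ]
t: 44.5
eef_pos: [651.8, -264.4, 385.6]
tool_rot: [0.638, 0.77, -0.001, -0.001]
contact_force: [-0.0, 1.0, -0.6]
opening: -0.1
t 44.5 tip [ 651.2 -264.3  212.6] angx 100.7 open -0.1 F [-0.   1.  -0.6] j7 [0.65 0.21]
ROW xyz [-0.16  0.06 13.76] axyz [-0.17 -0.07  0.2 ]
```

```bash
python3 -m pendant '[{"x":-0.1,"y":0,"z":3,"ax":0,"ay":0,"az":0,"hand":0},{"x":-0.1,"y":0,"z":6,"ax":0,"ay":0,"az":0,"hand":0},{"x":-0.1,"y":0,"z":9,"ax":0,"ay":0,"az":0,"hand":0},{"x":-0.1,"y":0,"z":12,"ax":0,"ay":0,"az":0,"hand":0},{"x":-0.1,"y":0,"z":13.7,"ax":0,"ay":0,"az":0,"hand":0},{"x":-0.1,"y":0,"z":13.7,"ax":0,"ay":0,"az":0,"hand":0},{"x":-0.1,"y":0,"z":13.7,"ax":0,"ay":0,"az":0,"hand":0}]' 40
python3 - <<'E'
from h import *
go((652.2,-265.8,56),100.5,173)
cap('top','t24.png',(170,190,490,350),2.5);cap('scene','s24.png')
E
```

```text
t: 45.2
eef_pos: [651.7, -267.0, 251.0]
tool_rot: [0.639, 0.769, 0.0, 0.0]
contact_force: [0.6, 0.9, 0.3]
opening: -0.1
t 45.2 tip [ 651.9 -267.    78. ] angx 100.6 open -0.1 F [0.6 0.9 0.3] j7 [0.64 0.14]
ROW xyz [0.11 0.07 2.2 ] axyz [0.05 0.   0.06]
```

View pics/t24.png

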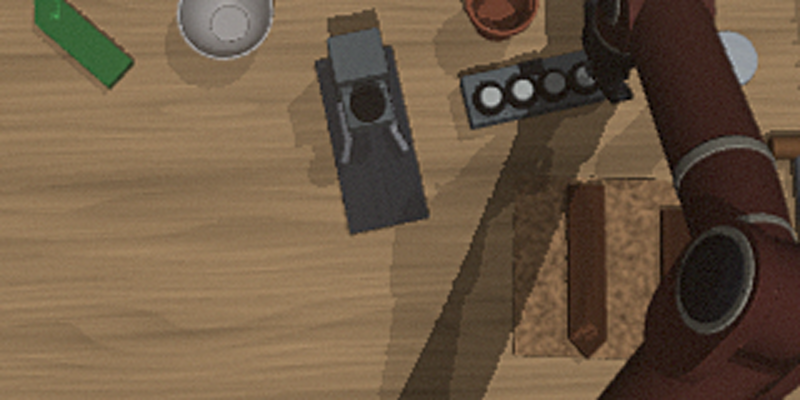

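View pics/s24.png

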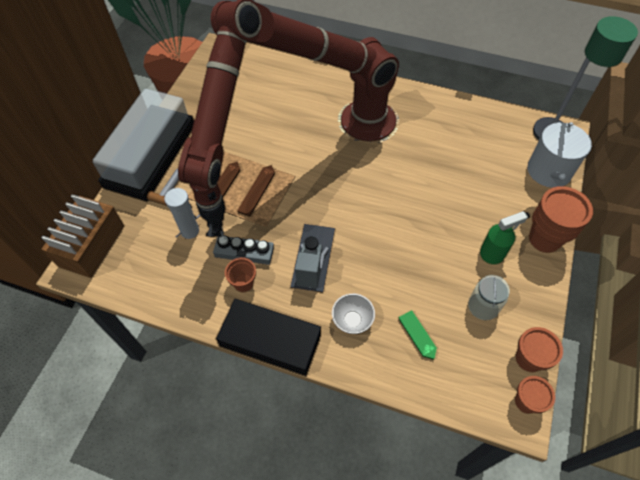

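```bash
python3 -m pendant '[{"x":0.1,"y":0,"z":1,"ax":0,"ay":0,"az":0,"hand":0},{"x":0.1,"y":0,"z":1.8,"ax":0,"ay":0,"az":0,"hand":0},{"x":0.1,"y":0,"z":2.2,"ax":0,"ay":0,"az":0,"hand":0},{"x":0.1,"y":0,"z":2.5,"ax":0,"ay":0,"az":0,"hand":0}]' | egrep 'eef|force'
for i in 1 2 ; do python3 -m pendant '[{"x":0,"y":0,"z":0.25,"ax":0,"ay":0,"az":0,"hand":0}]' | egrep 'eef|force'; done
```

```text
eef_pos: [651.2, -265.5, 225.2]
contact_force: [-2.3, 0.9, 4.3]
eef_pos: [651.3, -265.5, 223.4]
contact_force: [-6.0, 0.8, 16.7]
eef_pos: [651.3, -265.4, 223.3]
contact_force: [-9.2, 1.2, 22.7]
```

Bottomed; hold briefly, then withdraw.

```bash
python3 -m pendant '[{"x":0,"y":0,"z":0,"ax":0,"ay":0,"az":0,"hand":0},{"x":0,"y":0,"z":0,"ax":0,"ay":0,"az":0,"hand":0}]' | egrep 'eef|force'
python3 -m pendant '[{"x":0,"y":0,"z":-3,"ax":0,"ay":0,"az":0,"hand":0},{"x":0,"y":0,"z":-7,"ax":0,"ay":0,"az":0,"hand":0},{"x":0,"y":0,"z":-12,"ax":0,"ay":0,"az":0,"hand":0},{"x":0,"y":0,"z":-17,"ax":0,"ay":0,"az":0,"hand":0},{"x":5,"y":0,"z":-17,"ax":0,"ay":0,"az":0,"hand":0},{"x":10,"y":0,"z":-17,"ax":0,"ay":0,"az":0,"hand":0},{"x":15,"y":0,"z":-17,"ax":0,"ay":0,"az":0,"hand":0},{"x":20,"y":0,"z":-17,"ax":0,"ay":0,"az":0,"hand":0},{"x":20,"y":0,"z":-17,"ax":0,"ay":0,"az":0,"hand":0},{"x":20,"y":0,"z":-17,"ax":0,"ay":0,"az":0,"hand":0}]' | egrep 'eef|force'
python3 - <<'E'
from h import *
cap('top','t25.png');cap('scene','s25.png',(140,110,380,290),3.3)
E
```

```text
eef_pos: [651.2, -265.4, 223.4]
contact_force: [-6.3, 0.9, 14.3]
eef_pos: [614.7, -67.2, 390.8]
contact_force: [0.7, -0.8, 0.6]
```

View pics/t25.png

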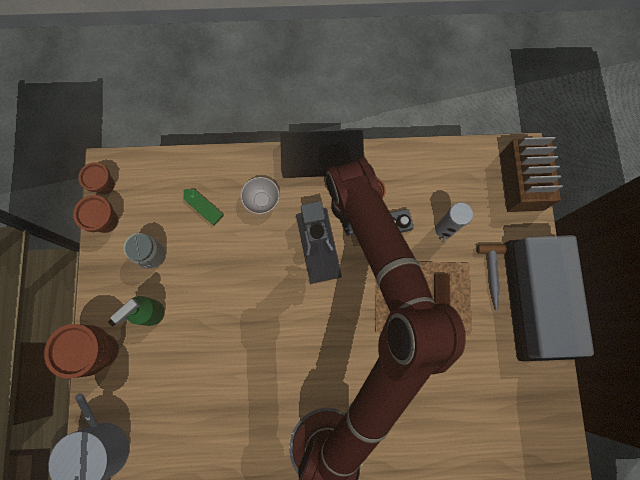

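View pics/s25.png

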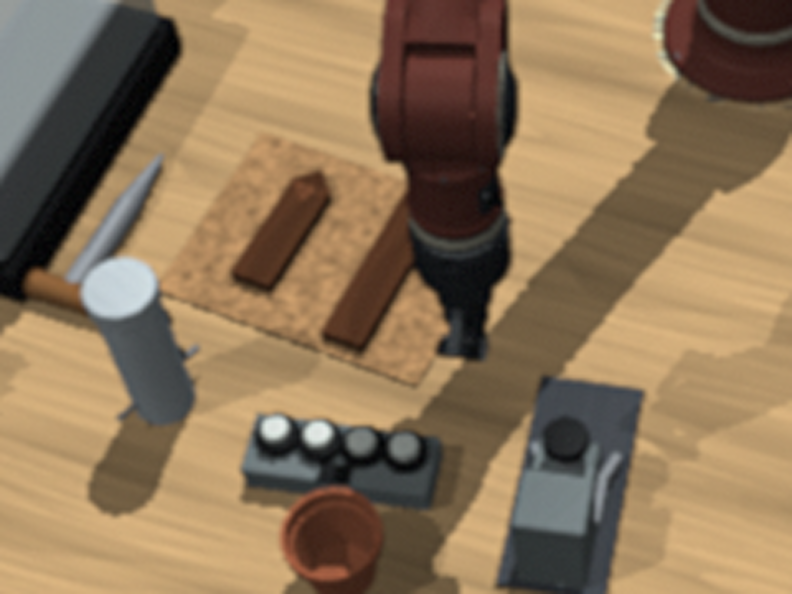

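Run:
```python
from cell import ctrl
print(ctrl.finish_job(), ctrl.get_state()['t'])
```

```text
the job is handed in; nothing more can be done
the job is handed in; nothing more can be done
```

I finished the whole sequence and handed the job in at about 47 s. No verdict came back.

- **Keys:** I pressed keys 1, 3 and 2, then key 4 at the end. Each went down to its hard stop. Force rose from the roughly 5 N spring load to 15–25 N, and briefly to 41 N at the fingertips on key 2. I pressed key 1 a second time before key 3, to make sure it had really gone down.
- **Markers:** Two dark markers were there: long (measured about 210 mm) and short (about 150 mm). There was no middle one, and I left the green look-alike alone. Long first, then short, I did the following with each:
  - slid it in until I felt the end stop (5–16 N);
  - held the plunger at its stop for over 0.3 s, with about 18 mm of travel and 20–30 N;
  - laid it on the mat.
- **Last pictures:** In the last pictures both markers lie flat and apart on the cork. The long one is about 57 mm left of the mat's centre and the short one about 55 mm right. The plunger and keys are up, the bystanders in view look unmoved, and the arm is clear of everything. The arm hides part of the long marker in these pictures, but the one just before key 4 shows it whole.
- **Disagreements:**
  - The two cameras placed the press about 5 mm apart, so I used the average and found the stop by touch. The long marker met it about 4 mm further in than I had worked out.
  - My camera estimate put the key tops about 8 mm lower than touch did, so I went by force there.

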